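Load a paint bottle into the gravity-feed rack

ROBOT

A 6-joint arm with a two-finger parallel gripper is mounted at the origin on the work surface. World frame = base frame: x ahead of the robot, y to its left, z up, the work surface at z = 0. Lengths are in mm, angles in rad, forces in N, time in s.
With the tool pointing down it reaches from about 350 to 925 mm from the base axis. Payload 6.4 kg.
Tool frame: the origin (TCP) lies between the finger pads; the fingertips stand 25 mm ahead of it and the grasp point (between the pads) lies 6 mm ahead of it; x points along the fingers, y is the direction in which the jaws open and shut, and the axes are right-handed (so a half turn about x gives the same grasp; the last joint's range is limited). The gripper opens to 94 mm and grips with 3 to 60 N. Pads are 16 mm wide; open, the fingers measure 119 mm over their backs; the gripper's body (75 mm by 177 mm) begins 78 mm behind the grasp point.
Start: joints at [-1.276, 0.245, 1.558, -0, 1.339, -0.174], TCP at [293.687, -579.881, 230.455] pointing down, gripper open.
Joint ranges: [-3.13, 3.13], [-1.02, 2.26], [0.13, 2.54], [-0.95, 4.09], [0.21, 2.88], [-2.74, 2.74]. Speed limits (rad/s): [2.57, 2.57, 3.14, 3.14, 3.14, 3.14].

INTERFACE

Orientations are given as a unit quaternion [x, y, z, w].
In Python, from workcell import status, viewer, job_done gives the robot as it stands.
- The arm moves only by the shell command python3 -m pendant 'ROWS' [OPENING] [FORCE]. ROWS is JSON, a list of rows, each a list of 6 numbers: the shift along the tool's x, y, z in cm, then the turn, a rotation vector about the tool's x, y, z in degrees. A call has 1 to 5 rows; each row is the pose to reach, as a shift and turn from the pose commanded when the call began, along the tool's axes at that moment; what a row does not reach only later rows make up. A row lasts 1/10 s, in which the tool goes at most 50 mm and 8.59 degrees, less where a joint would pass 70% of its speed; a pose out of reach is approached as far as the arm can. A call with a gripper value outside its range is refused whole. OPENING is the closure, from 0 (fully open) to 1 (shut), set as the call begins (- or left out, the last holds). The fingers move at their own pace and stop on an object; FORCE is the grip in N (left out, the last holds). Time passes only in rows, so rows that repeat a pose let the fingers close. It gives the time, the measured TCP pose, the force and the opening at its end, in the units of the state.
- status.get_obs(): the state, without advancing time (a new reading comes with each control period).
- viewer.read_camera(name): name is "scene" or "top" or "wrist"; returns the picture (420x560x3 uint8, blue, green, red); there is no depth.
- viewer.calibration(name): a dict with "camera_matrix" (3x3 intrinsics, pixels), "position" and "orientation" of the camera in the world. Camera axes: x right, y down, z forward; pixel columns grow to the right and rows downward; lengths in mm; the calibration is good to about 2 mm. A picture is of the moment at which its call begins: read the wrist's pose just before it. calibration takes no time and is no camera call; for the wrist camera it gives the pose at the moment of the call.
- job_done(): hands the job in, once; it reports no verdict.
The state is a dict: "t": time; "joint_pos": joint angles; "joint_velocities": joint speeds; "effort": joint torques, N m; "eef_pos": TCP position; "orientation": TCP orientation; "force": force on the tool from outside, world axes, zero at the start; "wrist_torque": the same for the moment, N m; "grip_width": finger opening in mm.
Only numpy, scipy, OpenCV 4.12 (cv2) and the standard library are available. Lean on these libraries where they do the work, as an engineer would, in place of code of your own. Each camera call takes 0.05 s, during which the arm holds its last target.

TASK

Restock the bottle rack: take the red-capped paint bottle out of the delivery carton and load it at the upper, open end of the empty lane (the one with the red chip), lying on its narrow edge with the cap leading downhill, and let it run down by itself until it rests fully home against the front sill with its cap sticking out of the mouth. Leave the other bottles and the things lying about on the bench as they are.

Things in the scene. Friction and masses are not known exactly. Their poses are not given: they have to be found in the camera images.
- red_mid (a point): Centre of the BODY of the red-capped bottle (loose, 70-140 g): white flat oblong bottle, red band. Body 46 mm along its own x, 28 along y, 72 along z (z: base to cap); this point is 36 mm from the base. Starts upright in one of the carton's 3 cells, which one varies. Upright it topples when leant over more than 35 degrees; lying on a narrow edge (28 mm wide, 46 high) it is steady
- red_cap (a point): Middle of the flat top of the red cap, 62 mm from red_mid along the bottle's +z. Cap round, 19 mm across, 18 mm long, on a thinner neck; whole bottle 98 mm long
- blue_mid (a point): Same point of a like bottle with blue cap and band, loose, upright in another cell of the carton: leave alone
- yellow_mid (a point): Same point of a like bottle with yellow cap and band, loose, upright in another cell of the carton: leave alone
- carton: Open cardboard carton, fixed, 174 x 42 x 44 mm (own x, y, z), walls and floor 4 mm, three cells in a row along x, 56 mm apart, about 53 x 34 mm inside. Origin: centre of its underside, on the bench. Bottles' broad faces look to its +-y; the top 32 mm of their bodies stand above the rim. It is left of the rack; the bench between them is bare, 150 mm wide or more: room to lay a bottle down
- chute: Sloping four-lane slideway of the gravity-feed rack, fixed. Origin: on the floor of the EMPTY lane (red chips), mid-width, at the inner face of the front sill. x: uphill along the lane, 25 degrees above level, away from the robot; z: square to the floor, up; y: across. Lane 34 mm wide between 3 mm walls, floor from x=0 to 270 mm. Other lanes (blue y=-37, yellow +37, green +74 mm) hold a fixed bottle each
- load_end (a point): On the empty lane's floor, mid-width, in the open loading end (chute x=240 mm). Loading end: x=210 to 270 mm, walls there only 16 mm high, nothing above, no end wall, so that a bottle goes in endwise under the cover's upper edge
- cover_edge (a point): Middle of the clear cover's upper edge over the empty lane, at its underside (chute x=210, z=54 mm). The cover, 3 mm thick, runs from there down to x=40 mm; below it the lane walls are 54 mm high. A bottle on its narrow edge (46 mm high) runs freely under it (friction about 0.2, sets off by itself); flat it is too wide for the lane, standing it catches on the cover
- home (a point): Where red_mid comes to rest when the bottle is home, cap first (chute x=36, z=23 mm): the 9 mm high sill stops the body, the cap sticks out over the sill
- tape: Roll of masking tape, 96 mm across, 25 mm high, loose bystander right of the rack near the robot; origin at centre of underside
- jar: Amber glass jar with steel lid, 62 mm across, 75 mm high, loose bystander left of the carton; origin at centre of underside
- lath: Wooden straightedge 320 x 28 x 5 mm lying on the bench left of the carton, loose bystander; origin at centre of underside
- mix_cup: Small steel mixing cup, 60 mm across, 52 mm high, loose bystander beyond the carton; origin at centre of underside
- spatula: Palette spatula 190 mm long, lying on the bench right of the rack, loose bystander; origin at its middle, on its underside
There are look-alikes about, which are no part of the job. What is shaped like the part that bears red_mid but brown, pink or turquoise is not meant.

How it is judged:
By the outcome, as a careful person would: the job done as asked, in the order asked, and still so for the second after the job is handed in, with the robot touching nothing.
It also fails if it takes over 58 s, if anything falls off the work surface, if the arm or the gripper's body presses on something with over 40 N, if the wrist force passes 120 N, or if a joint passes its speed limit or range.

## Working session

There is one attempt and no reset: what is moved stays moved. The work goes in short steps, Python scripts to look and compute and a shell command to move; the robot and the scene stay as the last step left them, time stands still between calls to the robot, and variables do not carry over. Pictures are saved under pics/ and viewed, and the job is handed in when it is done.

```bash
ls; mkdir -p pics; python3 - <<'E'
from workcell import status, viewer
import cv2
o=status.get_obs()
for k in ['t','eef_pos','orientation','force','grip_width']: print(k,o[k])
for n in ['scene','top','wrist']:
    c=viewer.calibration(n); print(n,c)
    im=viewer.read_camera(n); cv2.imwrite(f'pics/{n}0.png',im)
E
```

```text
pics
t 0.0
eef_pos [ 293.53270975 -579.33895166  229.36232655]
orientation [-0.68772537 -0.16490456  0.68781179 -0.16357033]
force [-0.01191468  0.67669133 -0.38582176]
grip_width 94.1351360904614
scene {'camera_matrix': array([[401.74229719,   0.        , 279.90324196],
       [  0.        , 401.74229719, 209.03177719],
       [  0.        ,   0.        ,   1.        ]]), 'position': array([1166.56464885, -743.41674847,  802.48097119]), 'orientation': array([ 0.83554684,  0.30075529, -0.15994907, -0.43107311])}
top {'camera_matrix': array([[434.84630432,   0.        , 276.84037043],
       [  0.        , 434.84630432, 205.49781176],
       [  0.        ,   0.        ,   1.        ]]), 'position': array([ 425.32420864,  -22.44897962, 1291.70354775]), 'orientation': array([ 0.70805157, -0.70472411,  0.02401572, -0.03808095])}
wrist {'camera_matrix': array([[339.51456295,   0.        , 284.12252501],
       [  0.        , 339.51456295, 210.34963784],
       [  0.        ,   0.        ,   1.        ]]), 'position': array([ 356.52697892, -547.53733181,  382.85288829]), 'orientation': array([ 0.84533607, -0.51918853, -0.06695549,  0.10661692])}
```

View pics/scene0.png

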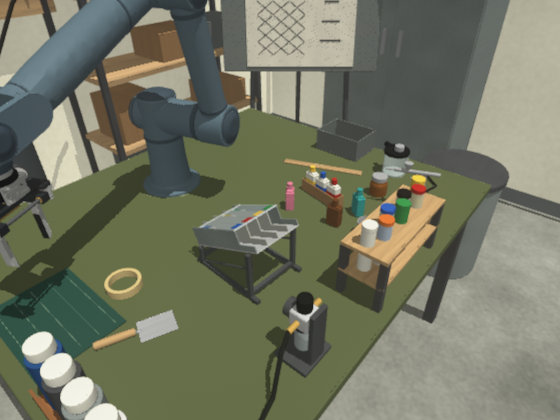

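View pics/top0.png

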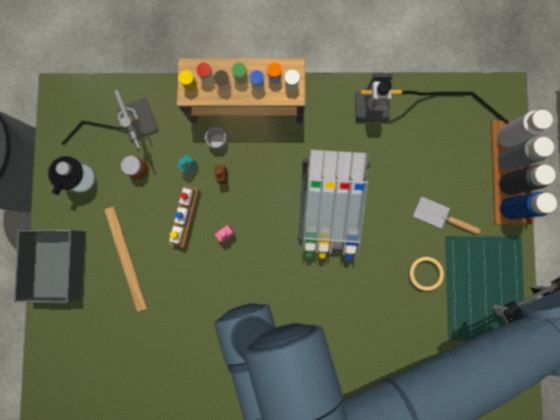

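View pics/wrist0.png

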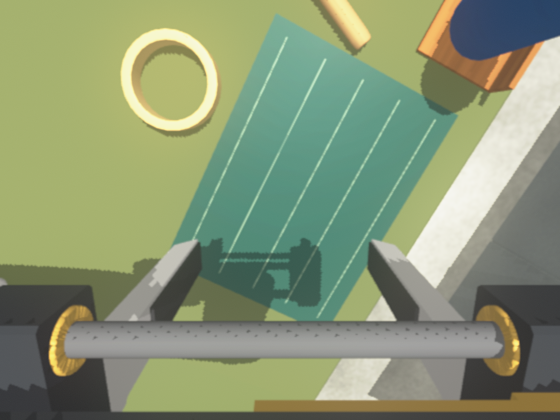

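```bash
python3 - <<'E'
import cv2,numpy as np
t=cv2.imread('pics/top0.png'); s=cv2.imread('pics/scene0.png')
a=cv2.resize(t[150:270,150:270],None,fx=3.3,fy=3.3,interpolation=cv2.INTER_CUBIC)
b=cv2.resize(t[140:270,280:400],None,fx=3.3,fy=3.3,interpolation=cv2.INTER_CUBIC)
b=cv2.resize(b,(396,396))
cv2.imwrite('pics/cropT.png',np.hstack([a,b]))
a=cv2.resize(s[155:235,275:375],None,fx=4,fy=4,interpolation=cv2.INTER_CUBIC)
b=cv2.resize(s[195:300,185:310],(400,320),interpolation=cv2.INTER_CUBIC)
cv2.imwrite('pics/cropS.png',np.hstack([a,b]))
E
```

```text
(no output)
```

View pics/cropT.png

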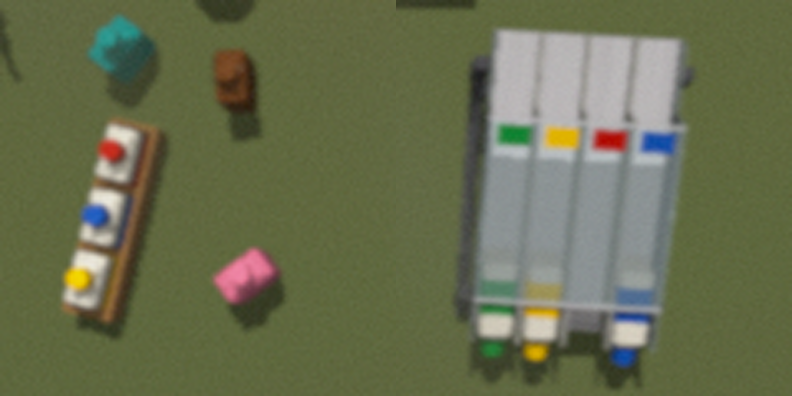

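View pics/cropS.png

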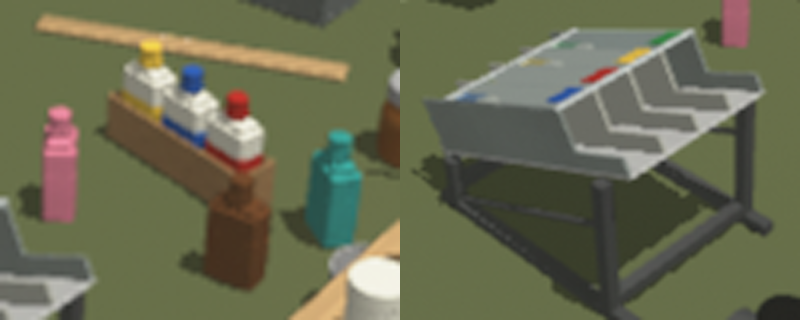

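Candidates for the red bottle, by top-camera pixel:
- red-capped white bottle in the carton's far cell (185,197)
- red pot on the shelf (204,70)
- brown (221,174), pink (224,234) and turquoise (187,163) look-alikes

The crops show the white one with the red cap and band in the carton's far cell, so I choose that. The red chip marks the third lane from the left (345,186 in top).

Next I measure both.

```bash
cat > h.py <<'E'
import numpy as np, cv2
from scipy.spatial.transform import Rotation as R
from workcell import status, viewer
def ray(c,uv):
    K=c['camera_matrix']; d=np.linalg.inv(K)@np.array([uv[0],uv[1],1.]); d=R.from_quat(c['orientation']).apply(d)
    return np.array(c['position']),d/np.linalg.norm(d)
def onz(c,uv,z):
    p,d=ray(c,uv); return p+d*(z-p[2])/d[2]
def tri(*cu):
    A=np.zeros((3,3));b=np.zeros(3)
    rs=[ray(c,u) for c,u in cu]
    for p,d in rs:
        M=np.eye(3)-np.outer(d,d);A+=M;b+=M@p
    x=np.linalg.solve(A,b); return x,[np.linalg.norm(np.cross(x-p,d)) for p,d in rs]
def proj(c,P):
    q=R.from_quat(c['orientation']).inv().apply(np.atleast_2d(P)-c['position']); q=q@np.array(c['camera_matrix']).T; return q[:,:2]/q[:,2:]
def blobs(im,cols,roi=None,amin=5):
    "cols: name->list of (lo,hi) hsv"
    hsv=cv2.cvtColor(im,cv2.COLOR_BGR2HSV); out=[]
    for n,rs in cols.items():
        m=np.zeros(hsv.shape[:2],np.uint8)
        for lo,hi in rs: m|=cv2.inRange(hsv,np.array(lo),np.array(hi))
        if roi: mm=np.zeros_like(m);x0,y0,x1,y1=roi;mm[y0:y1,x0:x1]=m[y0:y1,x0:x1];m=mm
        k,_,st,ce=cv2.connectedComponentsWithStats(m)
        out+=[(n,ce[i].round(2),int(st[i][4]),st[i][:4].tolist()) for i in range(1,k) if st[i][4]>=amin]
    return out
COLS={'red':[((0,140,90),(7,255,255)),((172,140,90),(180,255,255))],'yel':[((20,150,110),(33,255,255))],'blu':[((105,120,80),(125,255,255))],'grn':[((55,120,50),(80,255,255))]}
E
python3 - <<'E'
from h import *
for n,rois in [('top',[(165,185,200,245),(295,150,375,265)]),('scene',[(295,160,350,210),(185,195,310,260)])]:
    im=cv2.imread(f'pics/{n}0.png')
    for r in rois:
        for b in blobs(im,COLS,r,4): print(n,b)
E
```

```text
top ('red', array([183.09, 195.38]), 32, [180, 193, 7, 6])
top ('yel', array([172.91, 233.98]), 45, [169, 231, 9, 7])
top ('yel', array([183.6, 234. ]), 5, [183, 232, 2, 5])
top ('blu', array([178.16, 215.  ]), 31, [175, 213, 7, 5])
top ('red', array([344.5 , 185.67]), 48, [340, 183, 10, 6])
top ('yel', array([329.82, 184.65]), 51, [326, 182, 9, 6])
top ('yel', array([323.87, 241.96]), 23, [319, 241, 10, 3])
top ('yel', array([321.92, 255.19]), 37, [319, 253, 7, 6])
top ('blu', array([359.26, 186.42]), 57, [355, 184, 10, 6])
top ('blu', array([351.26, 243.53]), 19, [347, 243, 10, 2])
top ('blu', array([348.6 , 256.89]), 35, [345, 255, 8, 5])
top ('grn', array([315.61, 183.98]), 41, [312, 182, 9, 5])
top ('grn', array([309.8, 240.9]), 10, [306, 240, 9, 2])
top ('grn', array([308.8, 254.2]), 30, [306, 252, 7, 5])
scene ('red', array([333.94, 180.91]), 32, [332, 178, 5, 7])
scene ('red', array([333.6 , 194.83]), 30, [327, 191, 14, 7])
scene ('yel', array([312.22, 168.16]), 32, [310, 165, 6, 7])
scene ('yel', array([310.35, 181.45]), 20, [306, 178, 9, 7])
scene ('blu', array([322.77, 174.27]), 26, [321, 171, 5, 7])
scene ('blu', array([321.24, 188.06]), 17, [316, 185, 10, 7])
scene ('red', array([246.36, 219.43]), 14, [243, 218, 8, 4])
scene ('yel', array([257.69, 212.62]), 13, [254, 211, 8, 4])
scene ('blu', array([236.07, 225.53]), 15, [232, 224, 9, 4])
scene ('grn', array([267., 207.]), 9, [264, 206, 7, 3])
```

```bash
python3 - <<'E'
from h import *
T=viewer.calibration('top');S=viewer.calibration('scene')
np.set_printoptions(precision=1,suppress=True)
caps={}
for n,a in dict(red=(183.1,195.4),blu=(178.2,215),yel=(172.9,234)).items():
    caps[n]=onz(T,a,100); print('cap',n,caps[n])
v=caps['red']-caps['yel'];print(v,np.linalg.norm(v),np.degrees(np.arctan2(v[1],v[0])))
print('tri red',tri((T,(183.1,195.2)),(S,(333.9,179.5))))
ch={}
for n,a,b in [('red',(344.5,185.7),(246.4,219.4)),('yel',(329.8,184.65),(257.7,212.6)),('blu',(359.3,186.4),(236.1,225.5)),('grn',(315.6,184),(267,207))]:
    ch[n],e=tri((T,a),(S,b)); print('chip',n,ch[n],e)
v=ch['grn']-ch['blu'];print(v,np.linalg.norm(v),np.degrees(np.arctan2(v[1],v[0])))
# others on bench
for n,uv,z in [('turq',(187,163),60),('brown',(221,174),60),('pink',(224,234),50),('cup',(216,138),30),('jar',(133,167),50)]: print(n,onz(T,uv,z))
E
```

```text
cap red [557.3 261.4 100. ]
cap blu [502.9 273.6 100. ]
cap yel [450.5 286.9 100. ]
[106.8 -25.5  -0. ] 109.8293050088181 -13.446159634890217
tri red (array([557.8, 261.1, 101.8]), [np.float64(0.2067749192134238), np.float64(0.20677491921346916)])
chip red [ 573.1 -172.1  192.2] [np.float64(0.23433882098032366), np.float64(0.23433882098031966)]
chip yel [ 576.2 -134.1  193.5] [np.float64(0.6500752075681843), np.float64(0.6500752075682251)]
chip blu [ 571.8 -208.7  193.7] [np.float64(0.5730338668630859), np.float64(0.5730338668633183)]
chip grn [577.5 -98.5 192.6] [np.float64(0.19824476711020556), np.float64(0.19824476711027775)]
[  5.7 110.3  -1.1] 110.41131030665571 87.0259138376585
turq [655.7 261.9  60. ]
brown [623.9 163.2  60. ]
pink [452.3 153.1  50. ]
cup [736.4 184.3  30. ]
jar [645.4 421.7  50. ]
```

```bash
cat >> h.py <<'E'
np.set_printoptions(precision=2,suppress=True)
def unit(v): return v/np.linalg.norm(v)
def plan(P,Rt,base=None):
    "row (cm,deg) from current pose to world TCP P, rotation matrix Rt"
    o=status.get_obs(); p=np.array(o['eef_pos']); R0=R.from_quat(o['orientation'])
    s=R0.inv().apply(np.array(P)-p)/10; w=(R0.inv()*R.from_matrix(Rt)).as_rotvec(degrees=True)
    print('t',round(o['t'],2),'row',s.round(2),w.round(1),'| |s|cm',round(np.linalg.norm(s),1),'ang',round(np.linalg.norm(w),1)); return s,w
def frame(az,th,flip=False):
    """tool rotation: tilt plane heading az deg, tool x = down tilted th deg toward heading az; jaws horizontal perpendicular"""
    a=np.radians(az);t=np.radians(th); u=np.array([np.cos(a),np.sin(a),0]); Z=np.array([0,0,1.])
    x=np.sin(t)*u-np.cos(t)*Z; y=np.cross(Z,u); y=-y if flip else y
    return np.stack([x,y,np.cross(x,y)],1)
import json,os
def log():
    o=status.get_obs(); open('log.jsonl','a').write(json.dumps({k:np.array(o[k]).tolist() for k in ['joint_pos','eef_pos','orientation']})+'\n')
    print('t',round(o['t'],2),'p',np.array(o['eef_pos']),'q',np.array(o['joint_pos']),'F',np.array(o['force']),'w',round(o['grip_width'],1)); return o
E
python3 - <<'E'
from h import *
o=log(); print(R.from_quat(o['orientation']).as_matrix())
for f in (0,1): plan([480,200,330],frame(-13.4,0,f))
E
```

```text
t 0.15 p [ 293.55 -579.47  229.62] q [-1.28  0.25  1.56  0.    1.34 -0.17] F [ 0.04 -0.46 -0.12] w 94.0
[[-0.    0.45 -0.89]
 [ 0.   -0.89 -0.45]
 [-1.   -0.   -0.  ]]
t 0.15 row [ -9.94 -61.13 -51.85] [-139.7   -0.1    0. ] | |s|cm 80.8 ang 139.7
t 0.15 row [ -9.94 -61.13 -51.85] [40.3  0.   0.1] | |s|cm 80.8 ang 40.3
```

```bash
python3 - <<'E'
from h import *
plan([530,-165,390],frame(-3,0,1))
E
```

```text
t 0.15 row [-15.99 -26.32 -39.82] [29.9  0.   0.1] | |s|cm 50.3 ang 29.9
```

```bash
python3 -m pendant '[[-8,-4,-4,6,0,0],[-12,-8,-8,12,0,0],[-16,-12,-13,18,0,0],[-16,-15,-18,24,0,0],[-16,-18,-22,30,0,0]]'; python3 -c "
from h import *
log();plan([530,-165,390],frame(-3,0,1))"
```

```text
t: 0.65
eef_pos: [371.2, -395.2, 369.9]
orientation: [0.707, -0.022, -0.706, -0.021]
force: [1.0, 0.2, 0.1]
grip_width: 93.9
t 0.65 p [ 371.22 -395.2   369.91] q [-1.03 -0.09  1.66  0.    1.57  0.61] F [1.02 0.19 0.12] w 93.9
t 0.65 row [ -2.03 -23.93 -14.47] [-0.5 -0.1 -0.1] | |s|cm 28.0 ang 0.5
```

```bash
python3 -m pendant '[[0,-5,-3,0,0,0],[0,-10,-6,0,0,0],[0,-14,-9,0,0,0],[0,-18,-11.5,0,0,0],[0,-18,-11.5,0,0,0]]'; python3 -c "
from h import *
o=log();plan([530,-165,390],frame(-3,0,1))
c=viewer.calibration('wrist');im=viewer.read_camera('wrist');cv2.imwrite('pics/w1.png',im);import pickle;pickle.dump(c,open('w1.pkl','wb'))
print(c)"
```

```text
t: 1.15
eef_pos: [497.0, -219.3, 367.8]
orientation: [0.707, -0.017, -0.707, -0.018]
force: [-0.2, -0.6, 1.1]
grip_width: 94.3
t 1.15 p [ 497.04 -219.3   367.78] q [-0.62 -0.09  1.66  0.    1.57  1.  ] F [-0.16 -0.57  1.12] w 94.3
t 1.15 row [-2.22 -5.59 -3.02] [ 0.1 -0.   0.1] | |s|cm 6.7 ang 0.2
{'camera_matrix': array([[339.51,   0.  , 284.12],
       [  0.  , 339.51, 210.35],
       [  0.  ,   0.  ,   1.  ]]), 'position': array([ 567.62, -223.5 ,  521.15]), 'orientation': array([-0.68,  0.72,  0.09, -0.09])}
```

View pics/w1.png

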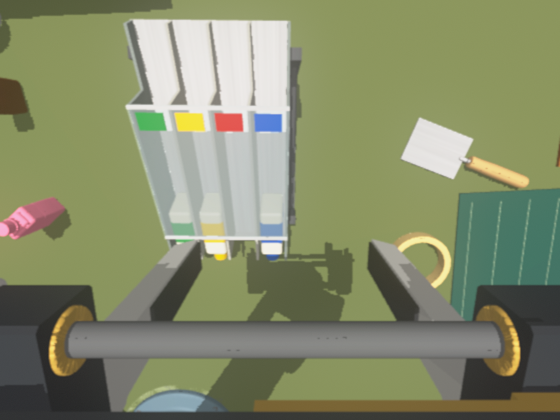

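```bash
python3 - <<'E'
import cv2
im=cv2.imread('pics/w1.png'); cv2.imwrite('pics/w1c.png',cv2.resize(im[10:150,120:310],None,fx=4,fy=4,interpolation=cv2.INTER_CUBIC))
E
```

```text
(no output)
```

View pics/w1c.png

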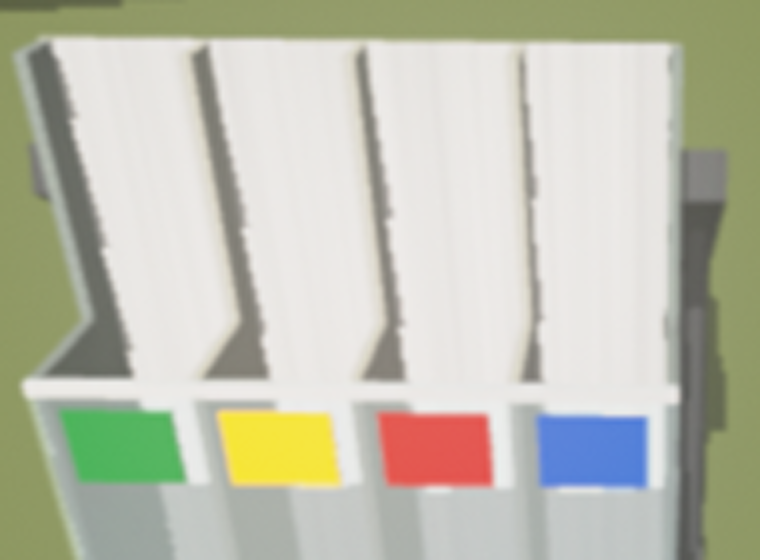

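```bash
python3 - <<'E'
from h import *
import pickle
from scipy.optimize import least_squares
W=pickle.load(open('w1.pkl','rb'));T=viewer.calibration('top');S=viewer.calibration('scene')
im=cv2.imread('pics/w1.png')
for b in blobs(im,COLS,(120,100,310,140),30): print(b)
chipW={b[0]:b[1] for b in blobs(im,COLS,(120,100,310,140),100)}
LY=dict(red=0,blu=-37,yel=37,grn=74)
chT=dict(red=(344.5,185.7),yel=(329.8,184.65),blu=(359.3,186.4),grn=(315.6,184))
chS=dict(red=(246.4,219.4),yel=(257.7,212.6),blu=(236.1,225.5),grn=(267,207))
px=lambda x,y:(120+x/4,10+y/4)
def chute(p):
    a=np.radians(p[3]);b=np.radians(25)
    u=np.array([np.cos(a),np.sin(a),0]);Z=np.array([0,0,1.])
    X=np.cos(b)*u+np.sin(b)*Z; Y=np.cross(Z,u); return np.stack([X,Y,np.cross(X,Y)],1),np.array(p[:3])
fW=[((270,18.5,16),px(362,46)),((270,-18.5,16),px(519,46)),((270,55.5,16),px(195,46)),((210,-18.5,16),None)]
def res(p,v=False):
    Rm,o=chute(p); r=[];
    def add(c,P,uv,w,n): 
        d=(proj(c,o+Rm@np.array(P))[0]-uv)*w; r.extend(d)
        if v: print(n,P,d)
    for P,uv in fW:
        if uv is not None: add(W,P,uv,1,'W')
    for k in LY:
        add(W,(p[4],LY[k],57),chipW[k],1,'Wc'); add(T,(p[4],LY[k],57),chT[k],USE,'T'); add(S,(p[4],LY[k],57),chS[k],USE,'S')
    return np.array(r)
for USE in (1,.3):
    s=least_squares(res,[330,-165,60,-3,195]); print(s.x,s.cost)
res(s.x,True)
Rm,o=chute(s.x)
for n,P in dict(load=(240,0,0),cover=(210,0,54),home=(36,0,23)).items(): print(n,o+Rm@np.array(P))
print(proj(W,[o+Rm@np.array(q) for q in [(210,92.5,57),(210,-55.5,57),(270,0,0),(270,17,0),(270,-17,0)]]))
pickle.dump(s.x,open('chute.pkl','wb'))
E
```

```text
('red', array([228.49, 121.92]), 434, [215, 114, 27, 17])
('yel', array([189.06, 121.49]), 442, [175, 113, 29, 18])
('blu', array([267.45, 122.42]), 418, [255, 114, 26, 17])
('grn', array([150.12, 121.09]), 426, [136, 113, 29, 17])
[ 419.39 -159.43   57.38   -4.62  194.35] 12.85485739868017
[ 419.89 -158.82   55.58   -4.7   193.41] 8.930369445773541
W (270, 18.5, 16) [-1.88  0.15]
W (270, -18.5, 16) [0.15 1.61]
W (270, 55.5, 16) [-1.48 -1.32]
Wc (np.float64(193.41304275227586), 0, 57) [0.72 0.31]
T (np.float64(193.41304275227586), 0, 57) [-0.14  0.37]
S (np.float64(193.41304275227586), 0, 57) [-0.09  0.13]
Wc (np.float64(193.41304275227586), -37, 57) [0.82 1.12]
T (np.float64(193.41304275227586), -37, 57) [-0.22  0.52]
S (np.float64(193.41304275227586), -37, 57) [-0.34  0.22]
Wc (np.float64(193.41304275227586), 37, 57) [ 1.03 -0.56]
T (np.float64(193.41304275227586), 37, 57) [-0.08  0.31]
S (np.float64(193.41304275227586), 37, 57) [-0.29  0.33]
Wc (np.float64(193.41304275227586), 74, 57) [ 0.79 -1.47]
T (np.float64(193.41304275227586), 74, 57) [-0.17  0.14]
S (np.float64(193.41304275227586), 74, 57) [-0.01  0.25]
load [ 636.67 -176.65  157.01]
cover [ 586.82 -172.55  193.27]
home [ 442.71 -160.7    91.64]
[[126.62 101.87]
 [288.42 107.32]
 [231.65  18.81]
 [213.42  18.16]
 [249.87  19.45]]
```

```bash
python3 - <<'E'
from h import *
import pickle
from scipy.optimize import least_squares
W=pickle.load(open('w1.pkl','rb'));T=viewer.calibration('top');S=viewer.calibration('scene')
im=cv2.imread('pics/w1.png')
chipW={b[0]:b[1] for b in blobs(im,COLS,(120,100,310,140),100)}
LY=dict(red=0,blu=-37,yel=37,grn=74)
chT=dict(red=(344.5,185.7),yel=(329.8,184.65),blu=(359.3,186.4),grn=(315.6,184))
chS=dict(red=(246.4,219.4),yel=(257.7,212.6),blu=(236.1,225.5),grn=(267,207))
px=lambda x,y:(120+x/4,10+y/4)
def chute(p):
    a=np.radians(p[3]);b=np.radians(25)
    u=np.array([np.cos(a),np.sin(a),0]);Z=np.array([0,0,1.])
    X=np.cos(b)*u+np.sin(b)*Z; Y=np.cross(Z,u); return np.stack([X,Y,np.cross(X,Y)],1),np.array(p[:3])
fW=[((270,18.5,16),px(354,44)),((270,-18.5,16),px(518,44)),((270,55.5,16),px(188,44))]
def res(p,v=False):
    Rm,o=chute(p); r=[];
    def add(c,P,uv,w,n): 
        d=(proj(c,o+Rm@np.array(P))[0]-uv)*w; r.extend(d)
        if v: print(n,P,d)
    for P,uv in fW: add(W,P,uv,1,'W')
    for k in LY:
        add(W,(p[4],LY[k],57),chipW[k],1,'Wc'); add(T,(p[4],LY[k],57),chT[k],USE,'T'); add(S,(p[4],LY[k],57),chS[k],USE,'S')
    return np.array(r)
for USE in (1,.3,.05):
    s=least_squares(res,[330,-165,60,-3,195]); print(s.x,s.cost)
    Rm,o=chute(s.x)
    for n,P in dict(load=(240,0,0),cover=(210,0,54)).items(): print(n,o+Rm@np.array(P))
    if USE==.3: pickle.dump(s.x,open('chute.pkl','wb'));res(s.x,True)
E
```

```text
[ 419.75 -160.38   57.87   -4.21  193.98] 7.5583496119159745
load [ 636.68 -176.35  159.3 ]
cover [ 586.8  -172.68  195.56]
[ 420.05 -159.97   56.8    -4.27  193.25] 4.198063021096551
load [ 636.95 -176.18  158.23]
cover [ 587.08 -172.45  194.49]
W (270, 18.5, 16) [-0.91  0.09]
W (270, -18.5, 16) [-0.46  1.22]
W (270, 55.5, 16) [-0.9  -1.03]
Wc (np.float64(193.2508557161447), 0, 57) [0.53 0.2 ]
T (np.float64(193.2508557161447), 0, 57) [-0.12  0.34]
S (np.float64(193.2508557161447), 0, 57) [-0.09  0.03]
Wc (np.float64(193.2508557161447), -37, 57) [0.77 0.71]
T (np.float64(193.2508557161447), -37, 57) [-0.19  0.46]
S (np.float64(193.2508557161447), -37, 57) [-0.32  0.13]
Wc (np.float64(193.2508557161447), 37, 57) [ 0.71 -0.38]
T (np.float64(193.2508557161447), 37, 57) [-0.07  0.32]
S (np.float64(193.2508557161447), 37, 57) [-0.31  0.22]
Wc (np.float64(193.2508557161447), 74, 57) [ 0.36 -0.98]
T (np.float64(193.2508557161447), 74, 57) [-0.16  0.18]
S (np.float64(193.2508557161447), 74, 57) [-0.05  0.12]
[ 420.2  -159.81   56.25   -4.29  193.05] 3.7737393062934417
load [ 637.1  -176.08  157.68]
cover [ 587.23 -172.34  193.95]
```

```bash
python3 - <<'E'
from h import *
plan([515,270,330],frame(-13.4,0,1))
E
```

```text
t 1.2 row [  3.82 -48.98   0.65] [10.5  0.   0.1] | |s|cm 49.1 ang 10.5
```

```bash
python3 -m pendant '[[0,-5,0,2,0,0],[0.5,-10,0,4,0,0],[1,-15,0,6,0,0],[1.5,-20,0,8,0,0],[2,-25,0,10.5,0,0]]'; python3 -c "
from h import *
log();plan([515,270,330],frame(-13.4,0,1))"
```

```text
t: 1.7
eef_pos: [508.7, 26.2, 347.8]
orientation: [0.702, -0.085, -0.702, -0.085]
force: [0.2, 0.2, 0.2]
grip_width: 93.9
t 1.7 p [508.73  26.16 347.79] q [-0.17 -0.17  1.77 -0.    1.54  1.64] F [0.23 0.21 0.21] w 93.9
t 1.7 row [  1.76 -23.83   5.23] [-0.5 -0.  -0. ] | |s|cm 24.5 ang 0.5
```

```bash
python3 -m pendant '[[0.4,-5,1,0,0,0],[0.8,-10,2,0,0,0],[1.2,-15,3,0,0,0],[1.8,-20,4,0,0,0],[1.8,-23.4,5,0,0,0]]'; python3 -c "
from h import *
import pickle
log();plan([515,270,330],frame(-13.4,0,1))
c=viewer.calibration('wrist');im=viewer.read_camera('wrist');cv2.imwrite('pics/w2.png',im);pickle.dump(c,open('w2.pkl','wb'))
for b in blobs(im,COLS,None,30):print(b)"
```

```text
t: 2.2
eef_pos: [515.7, 265.8, 328.8]
orientation: [-0.702, 0.085, 0.703, 0.084]
force: [0.3, -0.8, -1.3]
grip_width: 93.9
t 2.2 p [515.67 265.84 328.85] q [ 0.28  0.02  1.63 -0.    1.5   2.09] F [ 0.28 -0.84 -1.28] w 93.9
t 2.2 row [-0.12 -0.39  0.16] [-0.3  0.1 -0.1] | |s|cm 0.4 ang 0.3
('red', array([276.88, 151.12]), 216, [269, 143, 17, 17])
('yel', array([278.58, 243.2 ]), 225, [271, 235, 16, 18])
('yel', array([ 59.74, 325.06]), 179, [52, 308, 20, 37])
('yel', array([508.69, 347.5 ]), 464, [495, 308, 25, 67])
('yel', array([ 56.19, 366.62]), 122, [50, 358, 17, 17])
('blu', array([278.03, 199.06]), 204, [271, 191, 15, 17])
```

View pics/w2.png

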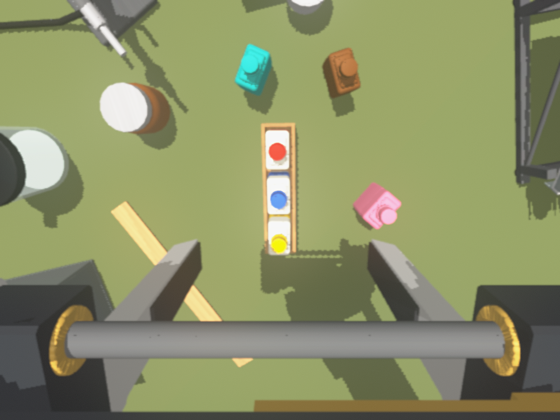

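```bash
python3 - <<'E'
from h import *
import pickle
W=pickle.load(open('w2.pkl','rb'));T=viewer.calibration('top');S=viewer.calibration('scene')
im=cv2.imread('pics/w2.png')
r=onz(W,(276.9,151.1),102);b=onz(W,(278,199.1),102);y=onz(W,(278.6,243.2),102)
print(r,b,y); v=r-y; print(np.linalg.norm(v),np.degrees(np.arctan2(v[1],v[0])))
print('tri',tri((W,(276.9,151.1)),(T,(183.1,195.2)),(S,(333.9,179.2))))
print(unit(ray(W,(284,210))[1]))
for n,uv,z in [('turq cap',(252,63),98),('turq base',(253,90),0),('brown cap',(348,67),98),('cup',(307,0),50)]: print(n,onz(W,uv,z))
cv2.imwrite('pics/w2c.png',cv2.resize(im[110:265,240:320],None,fx=3.8,fy=3.8,interpolation=cv2.INTER_CUBIC))
E
```

```text
[556.14 263.08 102.  ] [503.05 274.99 102.  ] [450.85 287.2  102.  ]
108.0243962121797 -12.901628224817001
tri (array([557.01, 262.09, 102.16]), [np.float64(1.3008346955689598), np.float64(1.3618295807248584), np.float64(0.31147770530213936)])
[-0.24  0.06 -0.97]
turq cap [650.78 266.57  98.  ]
turq base [634.83 278.61   0.  ]
brown cap [623.13 169.31  98.  ]
cup [708.36 191.11  50.  ]
```

View pics/w2c.png

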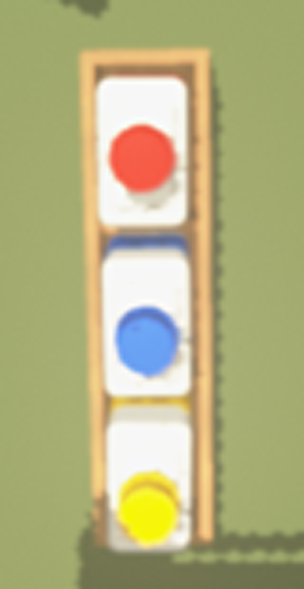

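```bash
cat > fk.py <<'E'
import numpy as np, json
from scipy.spatial.transform import Rotation as R
L=[json.loads(l) for l in open('log.jsonl')]
def chain(q):
    "frame dirs: arm plane local: X out, Y left, Z up. link along z rotated by +J about Y"
    Rz=R.from_euler('z',q[0]); A=Rz*R.from_euler('y',q[1]); B=A*R.from_euler('y',q[2]); C=B*R.from_euler('z',q[3]); D=C*R.from_euler('y',q[4]); E=D*R.from_euler('z',q[5])
    return Rz,A,B,C,D,E
def cols(q):
    Rz,A,B,C,D,E=chain(q); e=np.eye(3)
    return np.stack([Rz.apply(e[0]),Rz.apply(e[1]),e[2],A.apply(e[2]),B.apply(e[0]),B.apply(e[2]),D.apply(e[0]),E.apply(e[2])],1)
def fit():
    M=np.vstack([cols(l['joint_pos']) for l in L]); b=np.concatenate([l['eef_pos'] for l in L])
    x,r,k,s=np.linalg.lstsq(M,b,rcond=1e-3); return x,(M@x-b).reshape(-1,3),k,s
if __name__=='__main__':
    np.set_printoptions(precision=2,suppress=True)
    x,e,k,s=fit(); print('lat... a1,lat,h,L2,e3,L3,e5,d6',x,k,s); print(e)
    for l in L[:1]+L[-1:]:
        E=chain(l['joint_pos'])[-1]; print((E.inv()*R.from_quat(l['orientation'])).as_matrix())
E
python3 fk.py
```

```text
lat... a1,lat,h,L2,e3,L3,e5,d6 [ -3.02 112.6   11.59 419.94  69.27 569.06  -2.93  -9.81] 6 [4.46 3.87 2.24 0.27 0.16 0.05 0.   0.  ]
[[-0.03  0.12  0.02]
 [-0.3   0.43  0.01]
 [ 0.08 -0.33 -0.  ]
 [ 0.03  0.15 -0.01]
 [ 0.34  0.21 -0.02]]
[[-0. -1.  0.]
 [ 0. -0. -1.]
 [ 1. -0.  0.]]
[[ 0. -1. -0.]
 [-0.  0. -1.]
 [ 1.  0. -0.]]
```

```bash
python3 - <<'E'
from h import *
F=frame(-13.2,-25,1); G=np.array([556.7,262.4,68]); d=F[:,0]
plan(G-90*d,F); plan(G-6*d,F)
E
```

```text
t 2.25 row [17.91 -0.21 -8.1 ] [ -0.2 -24.9   0.2] | |s|cm 19.7 ang 24.9
t 2.25 row [25.54 -0.18 -4.57] [ -0.2 -24.9   0.2] | |s|cm 25.9 ang 24.9
```

```bash
python3 -m pendant '[[3,0,-2,0,-8,0],[7,0,-5,0,-16,0],[12,-0.1,-8,0,-24.9,0],[16,-0.2,-8.1,0,-24.9,0],[17.9,-0.2,-8.1,0,-24.9,0]]' 0 30; python3 -c "
from h import *
F=frame(-13.2,-25,1); G=np.array([556.7,262.4,68]); d=F[:,0]
log();plan(G-90*d,F);plan(G-6*d,F)
import pickle
c=viewer.calibration('wrist');im=viewer.read_camera('wrist');cv2.imwrite('pics/w3.png',im);pickle.dump(c,open('w3.pkl','wb'))
for b in blobs(im,COLS,None,100):print(b)
print(proj(c,[G,G+[0,0,34]]))"; python3 fk.py
```

```text
t: 2.75
eef_pos: [593.5, 244.7, 143.5]
orientation: [-0.53, 0.066, 0.84, 0.101]
force: [-0.9, -1.1, -0.1]
grip_width: 93.7
t 2.75 p [593.5  244.75 143.52] q [0.15 0.54 1.39 0.16 1.63 1.94] F [-0.93 -1.08 -0.13] w 93.7
t 2.75 row [-0.47 -0.87  0.44] [-0.7  0.5  0. ] | |s|cm 1.1 ang 0.8
t 2.75 row [ 7.93 -0.87  0.37] [-0.7  0.5  0. ] | |s|cm 8.0 ang 0.8
('red', array([270.39, 185.49]), 402, [251, 180, 38, 14])
('red', array([268.57, 252.61]), 847, [255, 235, 28, 37])
('yel', array([513.79, 363.21]), 118, [506, 351, 13, 23])
('yel', array([ 55.04, 365.33]), 100, [50, 356, 14, 19])
('blu', array([271.16, 302.39]), 496, [262, 287, 23, 31])
[[271.18 227.94]
 [269.91 263.19]]
lat... a1,lat,h,L2,e3,L3,e5,d6 [  0.   112.6  273.5  419.8   66.2  568.8    0.   255.04] 8 [4.88 4.23 2.45 0.42 0.28 0.22 0.15 0.05]
[[-0.  0.  0.]
 [-0.  0.  0.]
 [-0.  0.  0.]
 [-0. -0.  0.]
 [-0. -0.  0.]
 [-0. -0.  0.]]
[[-0. -1.  0.]
 [ 0. -0. -1.]
 [ 1. -0.  0.]]
[[ 0. -1. -0.]
 [ 0.  0. -1.]
 [ 1.  0.  0.]]
```

View pics/w3.png

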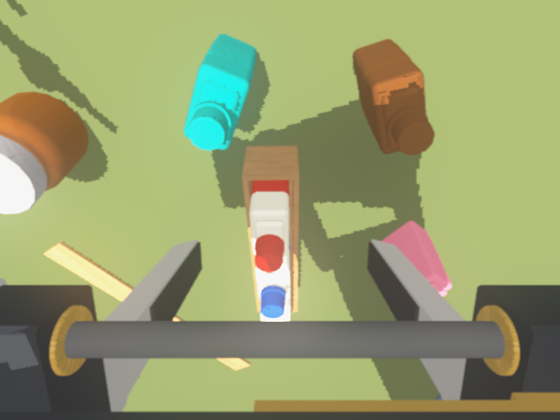

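```bash
python3 -m pendant '[[2,-0.8,0.3,-0.7,0.5,0],[5,-0.8,0.3,-0.7,0.5,0],[7.3,-0.8,0.3,-0.7,0.5,0],[7.9,-0.8,0.3,-0.7,0.5,0],[7.9,-0.8,0.3,-0.7,0.5,0]]'; python3 -c "
from h import *
F=frame(-13.2,-25,1); G=np.array([556.7,262.4,68]); d=F[:,0]
log();plan(G-6*d,F)
import pickle
im=viewer.read_camera('wrist');cv2.imwrite('pics/w4.png',im)"
```

```text
t: 3.3
eef_pos: [562.0, 264.3, 82.8]
orientation: [-0.539, 0.059, 0.834, 0.096]
force: [0.8, 0.2, 0.7]
grip_width: 93.8
t 3.3 p [561.98 264.31  82.77] q [0.19 0.55 1.49 0.17 1.49 1.93] F [0.77 0.23 0.7 ] w 93.8
t 3.3 row [ 0.94  0.31 -0.18] [ 0.4 -0.7  0.2] | |s|cm 1.0 ang 0.8
```

View pics/w4.png

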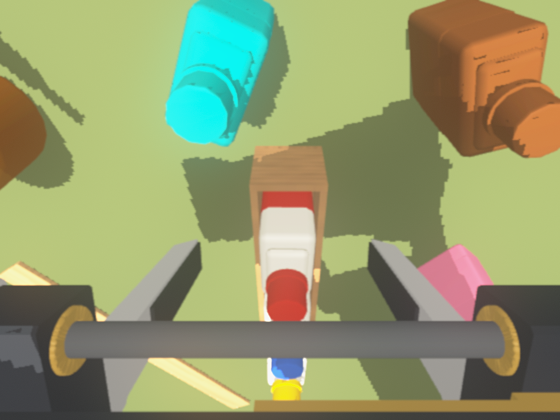

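```bash
python3 -m pendant '[[0,0,0,0,0,0]]'; python3 -c "
from h import *
F=frame(-13.2,-25,1); G=np.array([556.7,262.4,68]); d=F[:,0]
log();plan(G-6*d,F)
o=status.get_obs();print(o['joint_velocities'])"
```

```text
t: 3.45
eef_pos: [563.5, 264.2, 83.3]
orientation: [-0.54, 0.059, 0.834, 0.097]
force: [0.7, -0.1, 0.1]
grip_width: 94.2
t 3.45 p [563.55 264.2   83.33] q [0.19 0.55 1.49 0.17 1.49 1.93] F [ 0.72 -0.08  0.05] w 94.2
t 3.45 row [ 1.05  0.34 -0.06] [ 0.3 -0.8  0.3] | |s|cm 1.1 ang 0.9
[-0.    0.01 -0.    0.   -0.    0.  ]
```

```bash
python3 -m pendant '[[0.5,0.3,0,0.3,-0.8,0.3],[1,0.3,0,0.3,-0.8,0.3],[1,0.3,0,0.3,-0.8,0.3]]'; python3 -c "
from h import *
F=frame(-13.2,-25,1); G=np.array([556.7,262.4,68]); d=F[:,0]
log();plan(G-6*d,F)
log()"
```

```text
t: 3.75
eef_pos: [556.5, 261.9, 70.7]
orientation: [-0.532, 0.062, 0.839, 0.096]
force: [-0.2, -0.6, 0.8]
grip_width: 93.9
t 3.75 p [556.47 261.91  70.67] q [0.18 0.56 1.5  0.17 1.49 1.94] F [-0.19 -0.58  0.83] w 93.9
t 3.75 row [-0.36 -0.05 -0.12] [-0.   0.3 -0.1] | |s|cm 0.4 ang 0.3
t 3.75 p [556.47 261.91  70.67] q [0.18 0.56 1.5  0.17 1.49 1.94] F [-0.19 -0.58  0.83] w 93.9
```

```bash
python3 -m pendant '[[-0.3,0,0,0,0,0],[-0.3,0,0,0,0,0]]'; python3 -c "
from h import *
F=frame(-13.2,-25,1); G=np.array([556.7,262.4,68]); d=F[:,0]
for i in range(2):
  log();plan(G-6*d,F)
  im=viewer.read_camera('wrist')
cv2.imwrite('pics/w5.png',im)"
```

```text
t: 3.95
eef_pos: [558.9, 261.9, 74.7]
orientation: [-0.533, 0.062, 0.839, 0.096]
force: [-0.2, 0.7, -0.4]
grip_width: 94.0
t 3.95 p [558.85 261.88  74.75] q [0.18 0.56 1.49 0.17 1.5  1.94] F [-0.17  0.7  -0.41] w 94.0
t 3.95 row [ 0.1  -0.   -0.08] [ 0.   0.2 -0.1] | |s|cm 0.1 ang 0.2
t 4.0 p [558.77 261.91  74.66] q [0.18 0.56 1.49 0.17 1.49 1.94] F [ 0.63  0.44 -0.94] w 93.6
t 4.0 row [ 0.09 -0.   -0.09] [ 0.   0.2 -0.1] | |s|cm 0.1 ang 0.2
```

View pics/w5.png

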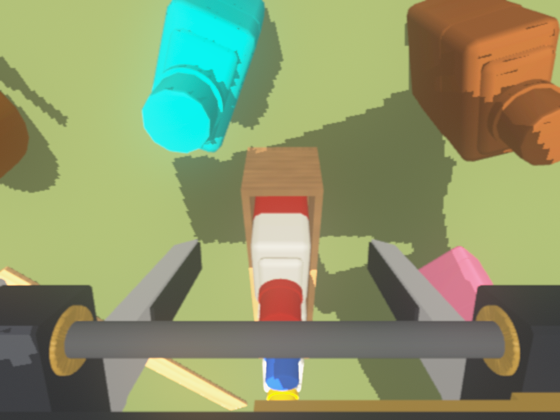

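```bash
python3 -m pendant '[[0,0,0,0,0,0],[0,0,0,0,0,0],[0,0,0,0,0,0],[0,0,0,0,0,0],[0,0,0,0,0,0]]' 1 30;python3 -m pendant '[[0,0,0,0,0,0],[0,0,0,0,0,0],[0,0,0,0,0,0]]'
```

```text
t: 4.55
eef_pos: [558.3, 261.8, 74.3]
orientation: [-0.532, 0.062, 0.839, 0.096]
force: [0.4, 0.4, -0.4]
grip_width: 57.4
t: 4.85
eef_pos: [558.3, 261.8, 74.3]
orientation: [-0.532, 0.062, 0.839, 0.096]
force: [-0.1, -0.4, 0.2]
grip_width: 33.5
```

```bash
python3 -m pendant '[[0,0,0,0,0,0],[0,0,0,0,0,0],[0,0,0,0,0,0],[0,0,0,0,0,0]]';python3 -c "
from h import *
log()
F=R.from_quat(status.get_obs()['orientation'])
print('world up 12cm in tool cm',F.inv().apply([0,0,12]))"
```

```text
t: 5.25
eef_pos: [558.4, 261.9, 74.3]
orientation: [-0.532, 0.062, 0.839, 0.096]
force: [0.3, 1.0, 0.7]
grip_width: 27.8
t 5.25 p [558.36 261.88  74.33] q [0.18 0.56 1.49 0.17 1.49 1.94] F [0.35 0.97 0.72] w 27.8
world up 12cm in tool cm [-10.86   0.02   5.11]
```

```bash
python3 -m pendant '[[-1,0,0.47,0,0,0],[-2.5,0,1.18,0,0,0],[-5,0,2.35,0,0,0],[-8.5,0,4,0,0,0],[-11.8,0,5.55,0,0,0]]';python3 -c "
from h import *
log()
im=viewer.read_camera('wrist');cv2.imwrite('pics/w6.png',im)"; python3 fk.py | head -1
```

```text
t: 5.75
eef_pos: [558.5, 262.0, 207.5]
orientation: [-0.533, 0.062, 0.839, 0.096]
force: [0.8, -0.1, -1.3]
grip_width: 27.6
t 5.75 p [558.45 262.04 207.5 ] q [0.18 0.41 1.44 0.17 1.7  1.97] F [ 0.78 -0.09 -1.31] w 27.6
lat... a1,lat,h,L2,e3,L3,e5,d6 [ -0.   112.6  273.5  419.8   66.2  568.8    0.   255.04] 8 [7.43 6.45 3.76 0.77 0.58 0.34 0.21 0.12]
```

View pics/w6.png

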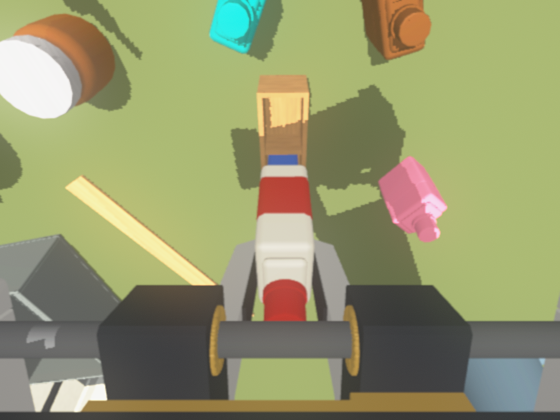

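```bash
cat >> fk.py <<'E'
X=np.array([0,112.6,273.5,419.8,66.2,568.8,0,255.04])
LO=np.array([-3.13,-1.02,.13,-.95,.21,-2.74]);HI=np.array([3.13,2.26,2.54,4.09,2.88,2.74])
T0=np.array([[0,-1,0],[0,0,-1],[1,0,0.]])
def fk(q):
    E=chain(q)[-1]; return cols(q)@X,E.as_matrix()@T0
def ik(P,Rt,q0):
    from scipy.optimize import least_squares
    f=lambda q:np.concatenate([(fk(q)[0]-P)/100,(R.from_matrix(Rt.T@fk(q)[1])).as_rotvec()])
    s=least_squares(f,np.clip(q0,LO+.01,HI-.01),bounds=(LO,HI)); return s.x,np.abs(s.fun).max()
E
python3 - <<'E'
from h import *
from fk import *
q0=status.get_obs()['joint_pos']
for x,y in [(540,35),(590,35),(640,35)]:
  for az in (-4,10,30,60):
    out=[]
    for th in (25,35,45,55,65):
        F=frame(az,th,1); q,e=ik(np.array([x,y,30])-6*F[:,0],F,q0); out.append((th,e<1e-3, q.round(2).tolist() if th==45 or th==65 else ''))
    print(x,y,az,out)
E
```

```text
540 35 -4 [(25, np.True_, ''), (35, np.False_, ''), (45, np.False_, [-0.22, 0.07, 2.4, 2.39, 0.21, -0.93]), (55, np.True_, ''), (65, np.True_, [-0.21, 0.24, 2.45, 2.95, 0.69, -1.48])]
540 35 10 [(25, np.True_, ''), (35, np.True_, ''), (45, np.True_, [-0.31, 0.06, 2.38, 1.64, 0.34, -0.43]), (55, np.True_, ''), (65, np.True_, [-0.4, 0.24, 2.46, 2.37, 0.78, -1.23])]
540 35 30 [(25, np.True_, ''), (35, np.True_, ''), (45, np.True_, [-0.45, 0.12, 2.32, 1.31, 0.65, -0.48]), (55, np.True_, ''), (65, np.True_, [-0.58, 0.29, 2.37, 1.78, 0.97, -1.05])]
540 35 60 [(25, np.True_, ''), (35, np.True_, ''), (45, np.True_, [-0.52, 0.27, 2.12, 0.98, 1.02, -0.65]), (55, np.True_, ''), (65, np.True_, [-0.63, 0.45, 2.11, 1.23, 1.27, -0.96])]
590 35 -4 [(25, np.True_, ''), (35, np.False_, ''), (45, np.False_, [-0.19, 0.18, 2.29, 2.45, 0.21, -0.97]), (55, np.True_, ''), (65, np.True_, [-0.18, 0.31, 2.34, 2.98, 0.65, -1.49])]
590 35 10 [(25, np.True_, ''), (35, np.True_, ''), (45, np.True_, [-0.27, 0.17, 2.26, 1.63, 0.31, -0.39]), (55, np.True_, ''), (65, np.True_, [-0.34, 0.31, 2.34, 2.41, 0.73, -1.22])]

[... 386 characters left out ...]
'), (35, np.True_, ''), (45, np.False_, [-0.18, 0.27, 2.17, 2.42, 0.21, -0.93]), (55, np.True_, ''), (65, np.True_, [-0.15, 0.38, 2.22, 3.01, 0.6, -1.5])]
640 35 10 [(25, np.True_, ''), (35, np.True_, ''), (45, np.True_, [-0.24, 0.26, 2.14, 1.57, 0.29, -0.3]), (55, np.True_, ''), (65, np.True_, [-0.3, 0.38, 2.22, 2.43, 0.68, -1.19])]
640 35 30 [(25, np.True_, ''), (35, np.True_, ''), (45, np.True_, [-0.35, 0.31, 2.08, 1.29, 0.6, -0.37]), (55, np.True_, ''), (65, np.True_, [-0.45, 0.43, 2.14, 1.84, 0.89, -0.96])]
640 35 60 [(25, np.True_, ''), (35, np.True_, ''), (45, np.True_, [-0.43, 0.45, 1.88, 0.98, 1.01, -0.54]), (55, np.True_, ''), (65, np.True_, [-0.52, 0.58, 1.88, 1.29, 1.23, -0.84])]
```

```bash
python3 - <<'E'
from h import *
from fk import *
q0=np.array(status.get_obs()['joint_pos'])
for az in (12,15,20,25):
    q=q0; ok=[];dq=0
    F0=frame(-13.2,-25,1);P0=np.array([555.9,262.4,202])
    S=[]
    for k in range(1,11):
        s=k/10; S.append((P0+(np.array([645,60,190])-P0)*s,frame(-13.2+(az+13.2)*s,-25,1)))
    for k in range(1,12): S.append((np.array([645,60,190-k*8]),frame(az,-25+90*k/11,1)))
    for k in range(1,4): S.append((np.array([645,60,102-k*26]),frame(az,65,1)))
    for k in range(1,11): S.append((np.array([645,60,90]),frame(az,65-6.5*k,1)))
    for P,F in S:
        qn,e=ik(P-6*F[:,0],F,q); ok.append(e<1e-3); dq=max(dq,np.abs(qn-q).max()); q=qn
        if len(ok) in (10,21,24,34): print(az,len(ok),q.round(2),end=' ')
    print(all(ok),ok.count(False),'max dq/step',round(dq,2))
E
```

```text
12 10 [-0.04  0.54  1.29 -0.11  1.74  1.33] 12 21 [-0.25  0.18  2.25  2.27  0.55 -0.99] 12 24 [-0.25  0.41  2.2   2.45  0.68 -1.21] 12 34 [-0.08  0.38  1.65  0.    1.11  1.28] True 0 max dq/step 0.65
15 10 [-0.03  0.54  1.29 -0.12  1.73  1.28] 15 21 [-0.28  0.19  2.24  2.16  0.59 -0.93] 15 24 [-0.28  0.41  2.19  2.35  0.71 -1.16] 15 34 [-0.08  0.38  1.65  0.    1.11  1.23] True 0 max dq/step 0.56
20 10 [-0.02  0.53  1.29 -0.15  1.72  1.21] 20 21 [-0.32  0.2   2.22  2.    0.67 -0.85] 20 24 [-0.32  0.42  2.18  2.18  0.76 -1.09] 20 34 [-0.08  0.38  1.65  0.    1.11  1.14] True 0 max dq/step 0.45
25 10 [-0.01  0.53  1.3  -0.18  1.71  1.14] 25 21 [-0.36  0.22  2.2   1.87  0.74 -0.8 ] 25 24 [-0.36  0.44  2.16  2.03  0.81 -1.03] 25 34 [-0.08  0.38  1.65  0.    1.11  1.05] True 0 max dq/step 0.39
```

```bash
cat >> h.py <<'E'
def go(G,az,th):
    F=frame(az,th,1); return plan(np.array(G)-6*F[:,0],F)
def tcpG():
    o=status.get_obs(); F=R.from_quat(o['orientation']).as_matrix(); d=F[:,0]; 
    th=np.degrees(np.arctan2(np.hypot(d[0],d[1]),-d[2])); az=np.degrees(np.arctan2(-F[0,1],F[1,1]))
    print('G',np.array(o['eef_pos'])+6*d,'d',d,'tilt',round(th,1),'yaxis',F[:,1]); 
E
python3 -c "
from h import *
tcpG();go([650,75,195],17,-25)"
```

```text
G [559.1  263.44 209.38] d [-0.4   0.1  -0.91] tilt 24.6 yaxis [-0.23 -0.97 -0.  ]
t 5.8 row [ -4.19  16.16 -12.49] [-27.3  -0.5  12.8] | |s|cm 20.9 ang 30.1
```

```bash
python3 -m pendant '[[-0.8,3.2,-2.5,-5.4,0,2.6],[-1.7,6.5,-5,-10.9,-0.2,5.1],[-2.5,9.7,-7.5,-16.4,-0.3,7.7],[-3.4,13,-10,-22,-0.4,10.2],[-4.2,16.1,-12.5,-27.3,-0.5,12.8]]';python3 -c "
from h import *
log();tcpG();go([650,75,140],17,15);go([650,75,100],17,65)"
```

```text
t: 6.3
eef_pos: [650.4, 73.8, 190.9]
orientation: [-0.527, -0.08, 0.837, -0.126]
force: [0.5, 1.0, -1.0]
grip_width: 27.9
t 6.3 p [650.36  73.76 190.93] q [-0.01  0.56  1.27 -0.13  1.74  1.27] F [ 0.48  0.97 -1.02] w 27.9
G [647.87  72.99 185.52] d [-0.41 -0.13 -0.9 ] tilt 25.6 yaxis [ 0.3  -0.96 -0.  ]
t 6.3 row [ 4.13 -0.13 -1.82] [ 0.2 40.6  0. ] | |s|cm 4.5 ang 40.6
t 6.3 row [ 8.2  -0.12 -3.34] [ 0.2 90.6  0.1] | |s|cm 8.9 ang 90.6
```

```bash
python3 -m pendant '[[0.8,0,-0.4,0,8,0],[1.6,0,-0.7,0,16,0],[2.5,0,-1.1,0,24,0],[3.3,-0.1,-1.5,0,32,0],[4.1,-0.1,-1.8,0,40,0]]';python3 -c "
from h import *
log();tcpG();go([650,75,90],17,60)"
```

```text
t: 6.8
eef_pos: [648.1, 76.0, 146.8]
orientation: [0.783, 0.117, -0.604, 0.09]
force: [-0.1, 0.5, -2.4]
grip_width: 28.2
t 6.8 p [648.11  75.98 146.83] q [-0.1   0.2   1.78  0.12  0.92  1.12] F [-0.1   0.45 -2.37] w 28.2
G [649.57  76.43 141.03] d [ 0.24  0.07 -0.97] tilt 14.7 yaxis [ 0.29 -0.96  0.  ]
t 6.8 row [5.11 0.15 1.72] [-0.  45.3 -0. ] | |s|cm 5.4 ang 45.3
```

```bash
python3 -m pendant '[[1,0,0.3,0,8,0],[2,0,0.7,0,16,0],[3,0,1,0,24,0],[4,0.1,1.3,0,32,0],[5,0.1,1.7,0,40,0]]';python3 -c "
from h import *
log();tcpG();go([650,75,60],17,65)"
```

```text
t: 7.3
eef_pos: [645.4, 82.7, 104.6]
orientation: [0.908, 0.154, -0.387, 0.052]
force: [0.9, 1.1, -1.0]
grip_width: 27.9
t 7.3 p [645.39  82.66 104.61] q [-0.19  0.14  2.09  1.06  0.42  0.18] F [ 0.95  1.07 -1.04] w 27.9
G [649.31  84.09 100.3 ] d [ 0.65  0.24 -0.72] tilt 44.1 yaxis [ 0.32 -0.95 -0.02]
t 7.3 row [2.76 0.96 3.16] [-0.2 21.   2.1] | |s|cm 4.3 ang 21.1
```

```bash
python3 -m pendant '[[0.6,0.2,0.6,0,5,0.5],[1.2,0.4,1.3,0,10,1],[1.8,0.6,2,0,15,1.5],[2.5,0.9,2.8,0,21,2],[2.7,0.9,3.1,0,21,2]]';python3 -c "
from h import *
log();tcpG();go([650,75,35],17,65)
for n in ['scene','wrist']: cv2.imwrite('pics/%s7.png'%n,viewer.read_camera(n))"
```

```text
t: 7.8
eef_pos: [645.9, 80.0, 68.4]
orientation: [0.959, 0.157, -0.236, 0.028]
force: [0.0, 0.9, -1.8]
grip_width: 27.9
t 7.8 p [645.86  80.04  68.4 ] q [-0.25  0.29  2.19  2.13  0.61 -0.92] F [ 0.02  0.9  -1.81] w 27.9
G [650.89  81.77  65.64] d [ 0.84  0.29 -0.46] tilt 62.5 yaxis [ 0.31 -0.95 -0.02]
t 7.8 row [1.15 0.66 2.87] [-0.4  2.5  1.7] | |s|cm 3.2 ang 3.1
```

View pics/scene7.png

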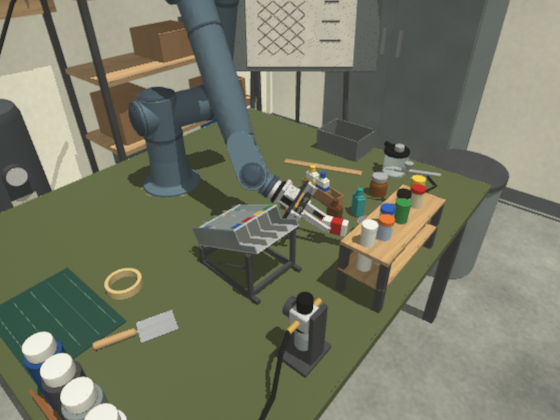

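View pics/wrist7.png

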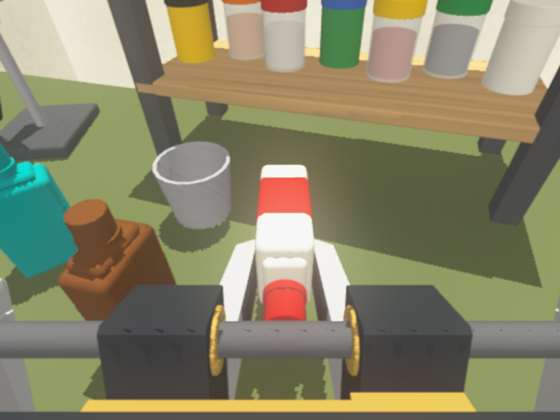

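```bash
python3 -m pendant '[[0.4,0.2,0.9,-0.1,0.8,0.6],[0.8,0.5,1.9,-0.2,1.7,1.2],[1.1,0.6,2.8,-0.4,2.5,1.7],[1.1,0.6,2.8,-0.4,2.5,1.7]]';python3 -c "
from h import *
log();tcpG();go([650,75,24],17,65)"
```

```text
t: 8.3
eef_pos: [643.1, 75.1, 36.3]
orientation: [0.964, 0.146, -0.219, 0.03]
force: [-0.4, 0.6, -1.4]
grip_width: 27.8
t 8.3 p [643.1   75.1   36.29] q [-0.25  0.39  2.19  2.29  0.69 -1.1 ] F [-0.4   0.62 -1.43] w 27.8
G [648.27  76.71  33.71] d [ 0.86  0.27 -0.43] tilt 64.5 yaxis [ 0.29 -0.96 -0.01]
t 8.3 row [0.52 0.22 0.83] [-0.2  0.5  0.3] | |s|cm 1.0 ang 0.6
```

```bash
python3 -m pendant '[[0.2,0,0.4,0,0.3,0.3],[0.35,0,0.75,0,0.5,0.3],[0.35,0,0.75,0,0.5,0.3]]';python3 -c "
from h import *
log();tcpG();go([650,75,24],17,65)"
```

```text
t: 8.6
eef_pos: [643.2, 74.8, 28.3]
orientation: [0.966, 0.143, -0.213, 0.031]
force: [0.7, -0.6, -1.2]
grip_width: 28.1
t 8.6 p [643.18  74.84  28.29] q [-0.25  0.42  2.18  2.33  0.71 -1.14] F [ 0.72 -0.63 -1.16] w 28.1
G [648.39  76.41  25.76] d [ 0.87  0.26 -0.42] tilt 65.1 yaxis [ 0.29 -0.96 -0.  ]
t 8.6 row [0.18 0.18 0.11] [-0.2 -0.1 -0.1] | |s|cm 0.3 ang 0.2
```

```bash
python3 -m pendant '[[0.08,0,0.18,0,0,0],[0.1,0,0.24,0,0,0],[0.1,0,0.24,0,0,0]]';python3 -c "
from h import *
log();tcpG()"
```

```text
t: 8.9
eef_pos: [642.9, 74.7, 25.6]
orientation: [0.966, 0.143, -0.213, 0.031]
force: [0.5, 0.0, -0.7]
grip_width: 27.9
t 8.9 p [642.94  74.67  25.6 ] q [-0.25  0.43  2.18  2.34  0.71 -1.15] F [ 0.5   0.04 -0.73] w 27.9
G [648.15  76.25  23.07] d [ 0.87  0.26 -0.42] tilt 65.1 yaxis [ 0.29 -0.96 -0.  ]
```

```bash
python3 -m pendant '[[0.04,0,0.09,0,0,0],[0.04,0,0.09,0,0,0]]';python3 -m pendant '[[0,0,0,0,0,0],[0,0,0,0,0,0],[0,0,0,0,0,0]]' 0.5 10; python3 -c "
from h import *
log();tcpG()
for n in ['scene','wrist']: cv2.imwrite('pics/%s8.png'%n,viewer.read_camera(n))"
```

```text
t: 9.1
eef_pos: [643.1, 74.7, 24.9]
orientation: [0.966, 0.143, -0.213, 0.031]
force: [-0.3, -0.2, -0.5]
grip_width: 27.8
t: 9.4
eef_pos: [643.1, 74.6, 24.8]
orientation: [0.966, 0.143, -0.213, 0.031]
force: [0.7, -0.1, 0.0]
grip_width: 45.9
t 9.4 p [643.07  74.64  24.81] q [-0.25  0.43  2.18  2.34  0.71 -1.15] F [ 0.72 -0.14  0.05] w 45.9
G [648.28  76.22  22.29] d [ 0.87  0.26 -0.42] tilt 65.1 yaxis [ 0.29 -0.96 -0.  ]
```

View pics/wrist8.png

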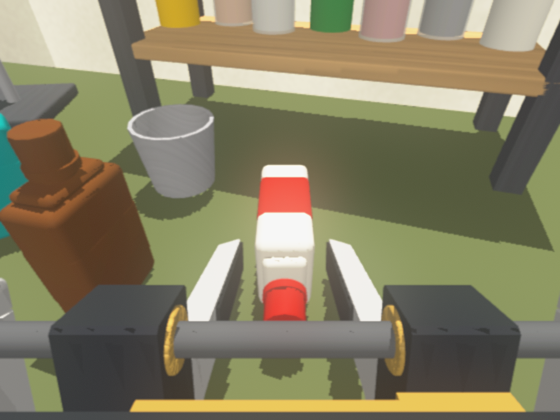

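```bash
python3 -m pendant '[[-2,0,0,0,0,0],[-4.5,0,0,0,0,0],[-7,0,0,0,0,0],[-9.5,0,0,0,0,0],[-10,0,0,0,0,0]]'; python3 - <<'E'
from h import *
from fk import *
import pickle
log();tcpG()
p=pickle.load(open('chute.pkl','rb'))
a=np.radians(p[3]);b=np.radians(25);u=np.array([np.cos(a),np.sin(a),0]);Z=np.array([0,0,1.])
Xc=np.cos(b)*u+np.sin(b)*Z;Y=np.cross(Z,u);Rm=np.stack([Xc,Y,np.cross(Xc,Y)],1)
q=np.array(status.get_obs()['joint_pos'])
for t in np.linspace(60,0,13):
    F=frame(17,t,1); q,e=ik(np.array([685.6,87.5,120])-6*F[:,0],F,q)
print(q.round(2),e<1e-3)
for x in (310,250):
  for th in (0,10,25):
    G=p[:3]+Rm@np.array([x,0,38]); F=frame(p[3],th,1); qq,e=ik(G-6*F[:,0],F,q); print(x,th,G,qq.round(2),e<1e-3)
go([685,87,120],17,0)
E
```

```text
t: 10.0
eef_pos: [554.7, 48.2, 66.9]
orientation: [0.966, 0.142, -0.213, 0.031]
force: [0.8, 0.5, -0.2]
grip_width: 47.0
t 10.0 p [554.69  48.15  66.93] q [-0.4   0.15  2.42  2.13  0.75 -1.04] F [ 0.75  0.46 -0.19] w 47.0
G [559.91  49.72  64.4 ] d [ 0.87  0.26 -0.42] tilt 65.1 yaxis [ 0.29 -0.96 -0.  ]
[-0.04  0.44  1.51  0.    1.19  1.24] True
310 0 [ 684.2  -179.71  222.26] [-0.42  0.38  1.4   0.    1.37  1.23] True
310 10 [ 684.2  -179.71  222.26] [-0.44  0.28  1.53  0.07  1.17  1.18] True
310 25 [ 684.2  -179.71  222.26] [-0.48  0.15  1.71  0.22  0.88  1.06] True
250 0 [ 629.98 -175.66  196.9 ] [-0.44  0.28  1.57 -0.    1.29  1.2 ] True
250 10 [ 629.98 -175.66  196.9 ] [-0.47  0.18  1.69  0.08  1.11  1.14] True
250 25 [ 629.98 -175.66  196.9 ] [-0.52  0.06  1.87  0.25  0.83  0.99] True
t 10.0 row [  9.85   0.02 -11.08] [ -0.3 -65.1  -0.1] | |s|cm 14.8 ang 65.1
```

```bash
python3 -m pendant '[[0.5,0,-3,0,-8,0],[1.5,0,-5.5,0,-16,0],[3,0,-8,0,-24,0],[5,0,-10,0,-32,0],[6.5,0,-11,0,-40,0]]';python3 -c "
from h import *
log();tcpG();go([680,86,130],17,0)"
```

```text
t: 10.5
eef_pos: [614.5, 77.6, 113.6]
orientation: [0.911, 0.171, -0.374, 0.039]
force: [0.4, -0.6, -0.8]
grip_width: 46.8
t 10.5 p [614.52  77.63 113.63] q [-0.24  0.06  2.18  1.15  0.49  0.07] F [ 0.38 -0.61 -0.77] w 46.8
G [618.49  79.33 109.47] d [ 0.66  0.28 -0.69] tilt 46.0 yaxis [ 0.34 -0.94 -0.06]
t 10.5 row [ 3.02  1.32 -6.14] [  1.5 -45.8   4.2] | |s|cm 7.0 ang 46.0
```

```bash
python3 -m pendant '[[0.6,0.3,-1.5,0.3,-9,0.8],[1.2,0.6,-3,0.6,-18,1.6],[1.8,0.8,-4.2,0.9,-27,2.5],[2.5,1,-5.4,1.2,-36,3.4],[3,1.3,-6.1,1.5,-45.8,4.2]]' 0.35;python3 -c "
from h import *
log();tcpG();go([680,86,130],17,0)"
```

```text
t: 11.0
eef_pos: [680.3, 85.6, 136.6]
orientation: [0.781, 0.133, -0.604, 0.084]
force: [-0.8, 0.2, 0.1]
grip_width: 61.0
t 11.0 p [680.31  85.64 136.65] q [-0.09  0.29  1.7   0.16  0.93  1.09] F [-0.79  0.2   0.07] w 61.0
G [681.71  86.28 130.85] d [ 0.23  0.11 -0.97] tilt 14.9 yaxis [ 0.31 -0.95 -0.03]
t 11.0 row [ 0.06 -0.04  0.03] [  0.7 -14.8   1.8] | |s|cm 0.1 ang 14.9
```

```bash
python3 -m pendant '[[0,0,0,0.3,-7,0.9],[0,0,0,0.7,-14.8,1.8],[0,0,0,0.7,-14.8,1.8]]';python3 -c "
from h import *
import pickle
log();tcpG()
c=viewer.calibration('wrist');im=viewer.read_camera('wrist');cv2.imwrite('pics/w9.png',im);pickle.dump(c,open('w9.pkl','wb'))"
```

```text
t: 11.3
eef_pos: [681.0, 87.1, 134.8]
orientation: [0.7, 0.107, -0.698, 0.105]
force: [-0.6, -0.4, 0.2]
grip_width: 60.9
t 11.3 p [681.03  87.12 134.78] q [-0.04  0.42  1.52  0.    1.2   1.23] F [-0.61 -0.43  0.17] w 60.9
G [681.04  87.14 128.78] d [ 0.  0. -1.] tilt 0.3 yaxis [ 0.3  -0.96 -0.  ]
```

View pics/w9.png

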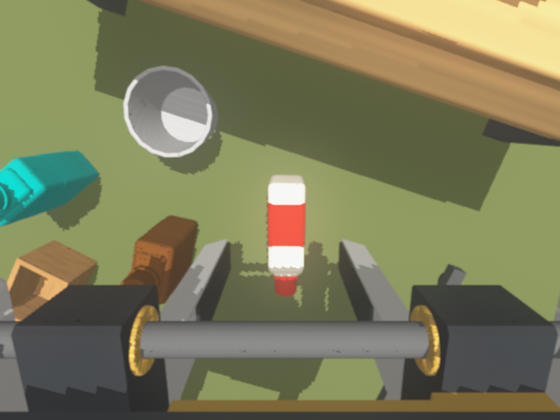

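```bash
python3 - <<'E'
from h import *
import pickle
c=pickle.load(open('w9.pkl','rb'));im=cv2.imread('pics/w9.png')
hsv=cv2.cvtColor(im,cv2.COLOR_BGR2HSV)
cv2.imwrite('pics/w9c.png',cv2.resize(im[160:310,240:330],None,fx=4,fy=4,interpolation=cv2.INTER_CUBIC))
for b in blobs(im,COLS,(250,160,325,310),30): print(b)
print(c['position'])
A=onz(c,(286,184),46);B=onz(c,(286,272),46);print('base,shoulder',A,B,np.linalg.norm(A-B))
L=[onz(c,(268,225),46),onz(c,(305,225),46)];print(L,np.linalg.norm(L[0]-L[1]),(L[0]+L[1])/2)
print(proj(c,[[676,84.6,46],[676+36*.957,84.6+36*.29,46],[676+36*.957,84.6+36*.29,0],[676-36*.957,84.6-36*.29,46]]))
E
```

```text
('red', array([285.85, 224.76]), 1512, [268, 203, 37, 43])
('red', array([285.06, 285.3 ]), 380, [274, 276, 24, 20])
[748.04 107.36 288.43]
base,shoulder [708.09  94.55  46.  ] [642.44  74.07  46.  ] 68.77213610723132
[array([674.6 ,  98.15,  46.  ]), array([682.8 ,  71.83,  46.  ])] 27.560709644667497 [678.7   84.99  46.  ]
[[285.92 228.45]
 [286.32 180.7 ]
 [286.2  171.98]
 [285.54 272.98]]
```

View pics/w9c.png

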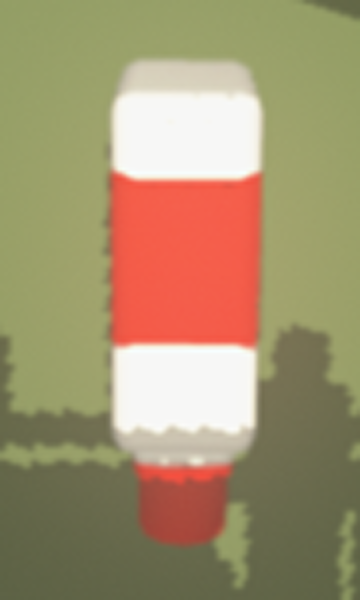

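```bash
python3 -c "
from h import *
go([686.5,87.9,38],16.9,0)"
```

```text
t 11.35 row [ 9.03  0.12 -0.63] [ 0.3 -0.3  0.2] | |s|cm 9.1 ang 0.5
```

```bash
python3 -m pendant '[[3,0.1,-0.6,0.3,-0.3,0.2],[6,0.1,-0.6,0.3,-0.3,0.2],[8.4,0.1,-0.6,0.3,-0.3,0.2],[8.4,0.1,-0.6,0.3,-0.3,0.2]]';python3 -c "
from h import *
log();tcpG();go([686.5,87.9,38],16.9,0)"
```

```text
t: 11.75
eef_pos: [680.7, 86.6, 46.4]
orientation: [-0.696, -0.104, 0.703, -0.103]
force: [-1.0, -0.6, -1.0]
grip_width: 61.5
t 11.75 p [680.7   86.6   46.36] q [-0.04  0.53  1.54  0.    1.07  1.24] F [-0.98 -0.64 -0.99] w 61.5
G [680.65  86.61  40.36] d [-0.01  0.   -1.  ] tilt 0.5 yaxis [ 0.29 -0.96 -0.  ]
t 11.75 row [ 0.23  0.04 -0.59] [-0.1  0.5  0.2] | |s|cm 0.6 ang 0.6
```

```bash
python3 -m pendant '[[0.2,0,-0.5,0,0.4,0],[0.2,0,-0.5,0,0.4,0]]';python3 -c "
from h import *
log();tcpG();go([686.5,87.9,38],16.9,0)"
```

```text
t: 11.95
eef_pos: [690.9, 88.0, 51.1]
orientation: [0.703, 0.103, -0.696, 0.103]
force: [-0.3, 0.1, 0.6]
grip_width: 61.2
t 11.95 p [690.87  88.04  51.09] q [-0.04  0.54  1.53  0.    1.07  1.24] F [-0.26  0.14  0.59] w 61.2
G [690.92  88.05  45.09] d [ 0.01  0.   -1.  ] tilt 0.5 yaxis [ 0.29 -0.96  0.  ]
t 11.95 row [ 0.71 -0.11  0.43] [-0.1 -0.5 -0.1] | |s|cm 0.8 ang 0.5
```

```bash
python3 -m pendant '[[0,0,0,0,0,0]]';python3 -m pendant '[[0,0,0,0,0,0],[0,0,0,0,0,0]]';python3 -c "
from h import *
o=log();tcpG();go([686.5,87.9,38],16.9,0);print(o['joint_velocities'],np.array(o['joint_pos'])-fk.X[:6]*0 if 0 else '')"
```

```text
t: 12.05
eef_pos: [690.8, 88.0, 51.3]
orientation: [0.703, 0.103, -0.696, 0.103]
force: [0.4, 0.3, 0.4]
grip_width: 60.8
t: 12.25
eef_pos: [690.1, 88.1, 50.1]
orientation: [0.702, 0.103, -0.697, 0.103]
force: [-0.4, -0.0, -0.6]
grip_width: 61.4
t 12.25 p [690.05  88.05  50.13] q [-0.04  0.54  1.53  0.    1.07  1.24] F [-0.43 -0.05 -0.65] w 61.4
G [690.09  88.06  44.13] d [ 0.01  0.   -1.  ] tilt 0.4 yaxis [ 0.29 -0.96  0.  ]
t 12.25 row [ 0.61 -0.09  0.35] [-0.1 -0.4 -0.1] | |s|cm 0.7 ang 0.4
[ 0.    0.01  0.   -0.    0.    0.  ]
```

```bash
python3 -m pendant '[[0.3,-0.05,0.2,0,-0.2,0],[0.6,-0.1,0.3,0,-0.4,0],[0.6,-0.1,0.3,0,-0.4,0],[0.6,-0.1,0.3,0,-0.4,0]]';python3 -c "
from h import *
o=log();tcpG();go([686.5,87.9,38],16.9,0)"
```

```text
t: 12.65
eef_pos: [686.2, 88.2, 42.8]
orientation: [-0.699, -0.103, 0.7, -0.104]
force: [-0.0, 0.5, -0.0]
grip_width: 60.9
t 12.65 p [686.21  88.19  42.84] q [-0.04  0.55  1.53 -0.    1.07  1.24] F [-0.03  0.52 -0.03] w 60.9
G [686.19  88.18  36.84] d [-0. -0. -1.] tilt 0.2 yaxis [ 0.29 -0.96  0.  ]
t 12.65 row [-0.12  0.04 -0.02] [-0.1  0.1 -0. ] | |s|cm 0.1 ang 0.2
```

```bash
python3 -m pendant '[[-0.15,0,0,0,0,0],[-0.15,0,0,0,0,0],[-0.15,0,0,0,0,0],[-0.15,0,0,0,0,0],[-0.15,0,0,0,0,0]]' 1 35;python3 -m pendant '[[0,0,0,0,0,0],[0,0,0,0,0,0],[0,0,0,0,0,0]]';python3 -c "
from h import *
import pickle
o=log();tcpG()
c=viewer.calibration('wrist');im=viewer.read_camera('wrist');cv2.imwrite('pics/w10.png',im);pickle.dump(c,open('w10.pkl','wb'))"
```

```text
t: 13.15
eef_pos: [686.5, 88.1, 44.8]
orientation: [-0.699, -0.103, 0.7, -0.104]
force: [-0.2, -0.4, 0.2]
grip_width: 28.0
t: 13.45
eef_pos: [686.5, 88.1, 44.8]
orientation: [-0.699, -0.103, 0.7, -0.104]
force: [-0.2, 0.0, 0.4]
grip_width: 27.4
t 13.45 p [686.49  88.12  44.77] q [-0.04  0.54  1.53 -0.    1.07  1.24] F [-0.17  0.02  0.41] w 27.4
G [686.48  88.12  38.77] d [-0. -0. -1.] tilt 0.1 yaxis [ 0.29 -0.96  0.  ]
```

View pics/w10.png

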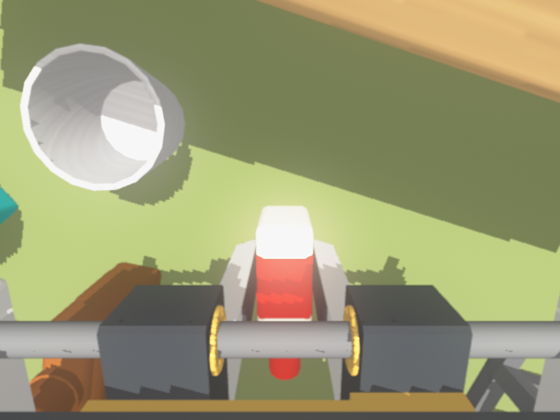

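```bash
cat >> h.py <<'E'
import pickle as _p
_c=_p.load(open('chute.pkl','rb'))
def CH(P,p=_c):
    a=np.radians(p[3]);b=np.radians(25);u=np.array([np.cos(a),np.sin(a),0]);Z=np.array([0,0,1.])
    X=np.cos(b)*u+np.sin(b)*Z;Y=np.cross(Z,u);Rm=np.stack([X,Y,np.cross(X,Y)],1); return np.array(p[:3])+Rm@np.array(P,float), Rm
def toC(P):
    Rm=CH([0,0,0])[1]; return Rm.T@(np.array(P)-_c[:3])
E
python3 -m pendant '[[-1.5,0,0,0,0,0],[-4.5,0,0,0,0,0],[-9,1,0.5,0,0,0],[-14,2,1,0,0,0],[-19,3,1.5,0,0,0]]'; python3 -c "
from h import *
log();tcpG()
G=CH([330,0,58])[0];print(G);go(G,-4.2,25)
im=viewer.read_camera('wrist');cv2.imwrite('pics/w11.png',im)"
```

```text
t: 14.0
eef_pos: [680.7, 55.6, 234.9]
orientation: [-0.699, -0.103, 0.7, -0.104]
force: [0.6, 0.4, -0.2]
grip_width: 27.9
t 14.0 p [680.65  55.64 234.92] q [-0.08  0.32  1.46 -0.    1.36  1.19] F [ 0.56  0.36 -0.24] w 27.9
G [680.64  55.63 228.92] d [-0. -0. -1.] tilt 0.1 yaxis [ 0.29 -0.96  0.  ]
[ 693.85 -180.43  248.83]
t 14.0 row [-1.91 22.89  5.81] [20.7 24.8  4.5] | |s|cm 23.7 ang 32.6
```

View pics/w11.png

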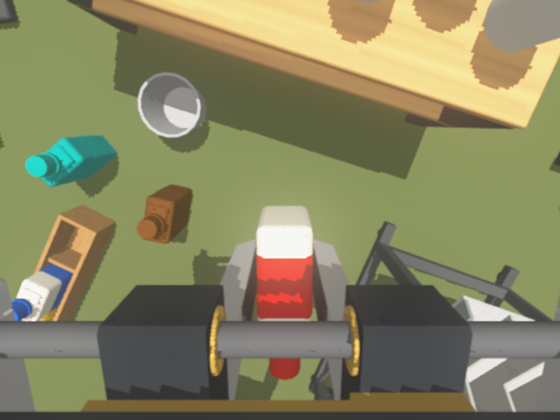

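```bash
python3 -c "
from h import *
G=CH([330,0,58])[0]+[10,0,50];print(G);go(G,-4.2,25)"
```

```text
[ 703.85 -180.43  298.83]
t 14.05 row [-5.7  22.93  5.11] [20.7 23.9  4.3] | |s|cm 24.2 ang 31.9
```

```bash
python3 -m pendant '[[-4,2,0,2,2,0],[-7.5,6,1,6,7,1],[-7.5,11,2.5,11,12,2],[-7,16,4,16,18,3],[-5.7,20.5,5,20.7,24,4.3]]'; python3 -m pendant '[[0,2.4,0.1,0,0,0],[0,2.4,0.1,0,0,0]]';python3 -c "
from h import *
log();tcpG()
G=CH([330,0,58])[0];go(G,-4.2,25)
import pickle
c=viewer.calibration('wrist');im=viewer.read_camera('wrist');cv2.imwrite('pics/w12.png',im);pickle.dump(c,open('w12.pkl','wb'))"
```

```text
t: 14.55
eef_pos: [692.8, -151.7, 294.7]
orientation: [0.841, -0.032, -0.539, -0.02]
force: [1.0, 0.1, -1.9]
grip_width: 27.6
t: 14.75
eef_pos: [688.2, -176.4, 290.0]
orientation: [0.838, -0.032, -0.544, -0.022]
force: [-0.2, 0.7, -1.8]
grip_width: 27.8
t 14.75 p [ 688.2  -176.4   289.95] q [-0.47  0.12  1.63  0.19  1.01  1.11] F [-0.21  0.66 -1.81] w 27.8
G [ 690.64 -176.58  284.48] d [ 0.41 -0.03 -0.91] tilt 24.1 yaxis [-0.08 -1.   -0.  ]
t 14.75 row [3.4  0.36 1.14] [-0.2  0.9 -0. ] | |s|cm 3.6 ang 1.0
```

View pics/w12.png

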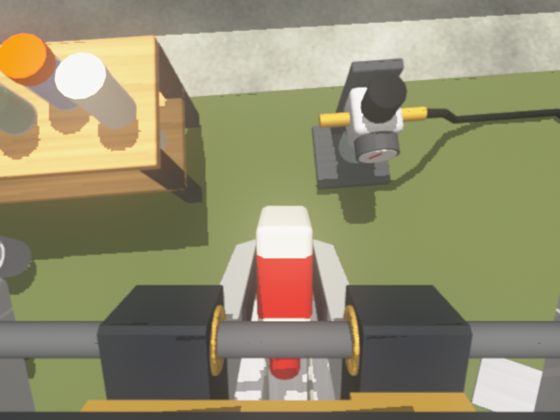

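```bash
python3 - <<'E'
from h import *
im=cv2.imread('pics/w12.png')
c=_p.load(open('w12.pkl','rb'))
for P in [(270,17,0),(270,-17,0),(230,17,0),(230,-17,0),(270,18.5,16),(270,-18.5,16),(210,18.5,16),(210,-18.5,16)]: print(P,proj(c,CH(P)[0])[0])
s=viewer.read_camera('scene');cv2.imwrite('pics/s12.png',s)
a=cv2.resize(im[300:405,200:370],None,fx=4,fy=4,interpolation=cv2.INTER_CUBIC);cv2.imwrite('pics/w12c.png',a)
cv2.imwrite('pics/s12c.png',cv2.resize(s[140:290,180:330],None,fx=4,fy=4,interpolation=cv2.INTER_CUBIC))
E
```

```text
Traceback (most recent call last):
NameError: name '_p' is not defined. Did you mean: 'np'?
```

```bash
python3 - <<'E'
from h import *
import pickle
im=cv2.imread('pics/w12.png')
c=pickle.load(open('w12.pkl','rb'))
for P in [(270,17,0),(270,-17,0),(230,17,0),(230,-17,0),(270,18.5,16),(270,-18.5,16),(210,18.5,16),(210,-18.5,16)]: print(P,proj(c,CH(P)[0])[0])
s=viewer.read_camera('scene');cv2.imwrite('pics/s12.png',s)
a=cv2.resize(im[300:405,200:370],None,fx=4,fy=4,interpolation=cv2.INTER_CUBIC);cv2.imwrite('pics/w12c.png',a)
cv2.imwrite('pics/s12c.png',cv2.resize(s[140:290,180:330],None,fx=4,fy=4,interpolation=cv2.INTER_CUBIC))
E
```

```text
(270, 17, 0) [267.53 299.02]
(270, -17, 0) [308.74 298.91]
(230, 17, 0) [268.28 340.79]
(230, -17, 0) [307.98 340.69]
(270, 18.5, 16) [264.64 309.64]
(270, -18.5, 16) [312.09 309.52]
(210, 18.5, 16) [265.97 373.96]
(210, -18.5, 16) [310.72 373.85]
```

View pics/w12c.png

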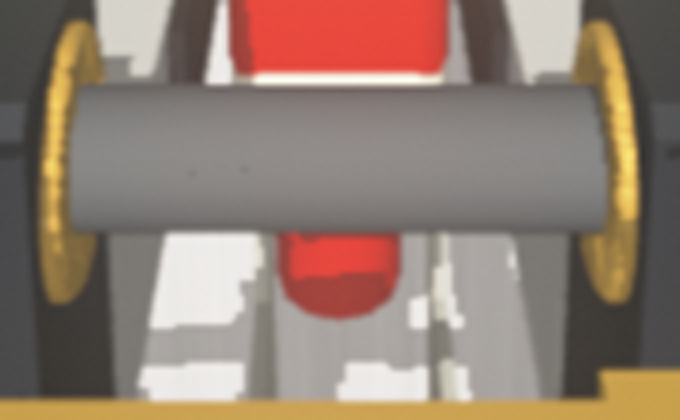

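View pics/s12c.png

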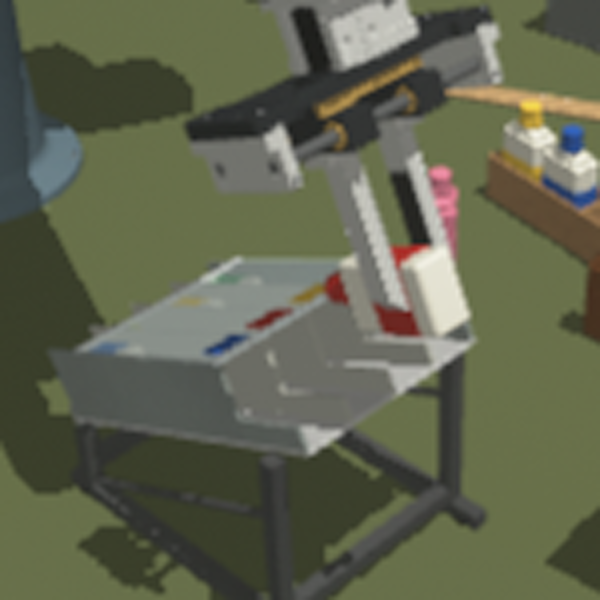

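```bash
python3 - <<'E'
from h import *
o=status.get_obs();F=R.from_quat(o['orientation']).as_matrix();G=np.array(o['eef_pos'])+6*F[:,0]
print('G chute',toC(G)); Rm=CH([0,0,0])[1]; print('tool axes in chute',Rm.T@F)
for P in [(320,0,58),(300,0,44)]: go(CH(P)[0],-4.27,25)
E
```

```text
G chute [343.51   6.73  92.4 ]
tool axes in chute [[-0.01  0.   -1.  ]
 [ 0.   -1.   -0.  ]
 [-1.   -0.    0.01]]
t 14.85 row [3.47 0.68 2.31] [0.  0.8 0.1] | |s|cm 4.2 ang 0.8
t 14.85 row [4.9  0.68 4.29] [0.  0.8 0.1] | |s|cm 6.5 ang 0.8
```

```bash
python3 -m pendant '[[0.5,0.4,1,0,0.5,0],[1.5,0.7,2,0,0.8,0],[2.5,0.7,2.8,0,0.8,0],[3.2,0.7,2.9,0,0.8,0],[3.2,0.7,2.9,0,0.8,0]]'; cat > st.py <<'E'
from h import *
o=log();F=R.from_quat(o['orientation']).as_matrix();G=np.array(o['eef_pos'])+6*F[:,0]
Rm=CH([0,0,0])[1];A=Rm.T@F;print('G chute',toC(G),'down dir',A[:,0],'jaw',A[:,1])
E
python3 st.py
```

```text
t: 15.35
eef_pos: [675.4, -178.3, 247.3]
orientation: [0.842, -0.03, -0.538, -0.021]
force: [0.1, -0.0, -1.0]
grip_width: 27.6
t 15.35 p [ 675.42 -178.35  247.31] q [-0.48  0.12  1.71  0.21  0.92  1.06] F [ 0.15 -0.02 -1.01] w 27.6
G chute [312.54   0.73  58.45] down dir [-0.  0. -1.] jaw [ 0. -1. -0.]
```

```bash
python3 -m pendant '[[0.5,0.07,0.6,0,0,0],[1,0.07,1.2,0,0,0],[1.5,0.07,1.2,0,0,0],[1.5,0.07,1.2,0,0,0]]'; python3 st.py; python3 -c "
from h import *
s=viewer.read_camera('scene');cv2.imwrite('pics/s13c.png',cv2.resize(s[140:290,180:330],None,fx=4,fy=4,interpolation=cv2.INTER_CUBIC))
im=viewer.read_camera('wrist');cv2.imwrite('pics/w13.png',im)"
```

```text
t: 15.75
eef_pos: [670.9, -179.5, 229.6]
orientation: [0.842, -0.03, -0.538, -0.02]
force: [-0.8, -1.1, -1.7]
grip_width: 27.6
t 15.75 p [ 670.9  -179.49  229.62] q [-0.49  0.13  1.74  0.22  0.89  1.05] F [-0.84 -1.12 -1.68] w 27.6
G chute [301.06  -0.75  44.29] down dir [-0.  0. -1.] jaw [ 0. -1. -0.]
```

View pics/s13c.png

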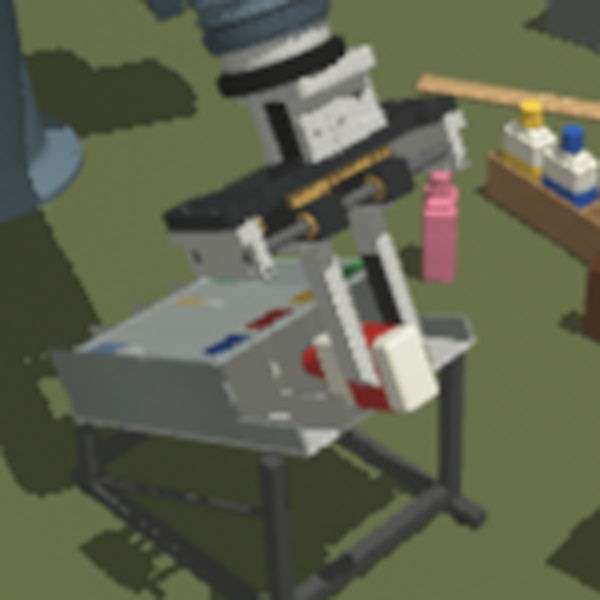

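View pics/w13.png

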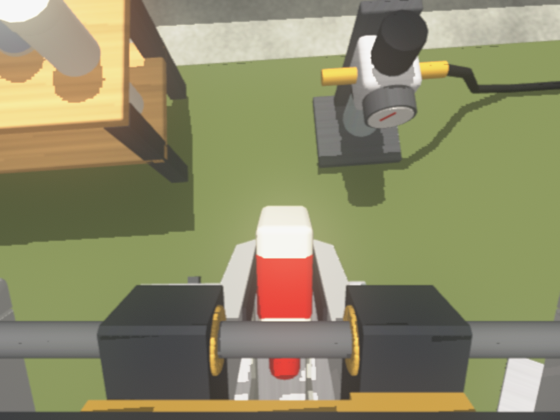

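```bash
python3 -m pendant '[[0.2,-0.05,0.5,0,0,0],[0.25,-0.07,1.5,0,0,0],[0.25,-0.07,2.5,0,0,0],[0.25,-0.07,3,0,0,0],[0.25,-0.07,3,0,0,0]]'; python3 st.py
```

```text
t: 16.35
eef_pos: [644.2, -176.9, 215.2]
orientation: [0.842, -0.031, -0.538, -0.02]
force: [0.3, -0.2, -1.3]
grip_width: 27.5
t 16.35 p [ 644.21 -176.87  215.18] q [-0.51  0.08  1.82  0.24  0.86  1.02] F [ 0.32 -0.18 -1.26] w 27.5
G chute [270.66  -0.13  42.54] down dir [-0.  0. -1.] jaw [ 0. -1. -0.]
```

```bash
python3 -m pendant '[[0.1,0,0.6,0,0,0],[0.15,0,1.2,0,0,0],[0.15,0,1.8,0,0,0],[0.15,0,2.2,0,0,0],[0.15,0,2.2,0,0,0]]'; python3 st.py;  python3 -c "
from h import *
s=viewer.read_camera('scene');cv2.imwrite('pics/s14c.png',cv2.resize(s[140:290,180:330],None,fx=4,fy=4,interpolation=cv2.INTER_CUBIC))
im=viewer.read_camera('wrist');cv2.imwrite('pics/w14c.png',cv2.resize(im[200:405,180:390],None,fx=2.8,fy=2.8,interpolation=cv2.INTER_CUBIC))"
```

```text
t: 16.85
eef_pos: [625.3, -175.5, 204.7]
orientation: [0.842, -0.03, -0.538, -0.02]
force: [-0.1, 0.6, -1.8]
grip_width: 27.6
t 16.85 p [ 625.34 -175.46  204.7 ] q [-0.52  0.05  1.87  0.25  0.84  0.99] F [-0.08  0.63 -1.84] w 27.6
G chute [249.09  -0.14  41.03] down dir [-0.  0. -1.] jaw [ 0. -1. -0.]
```

View pics/s14c.png

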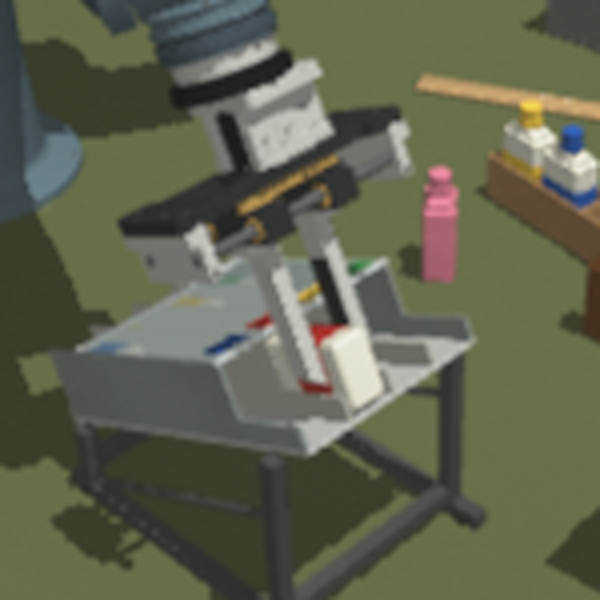

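View pics/w14c.png

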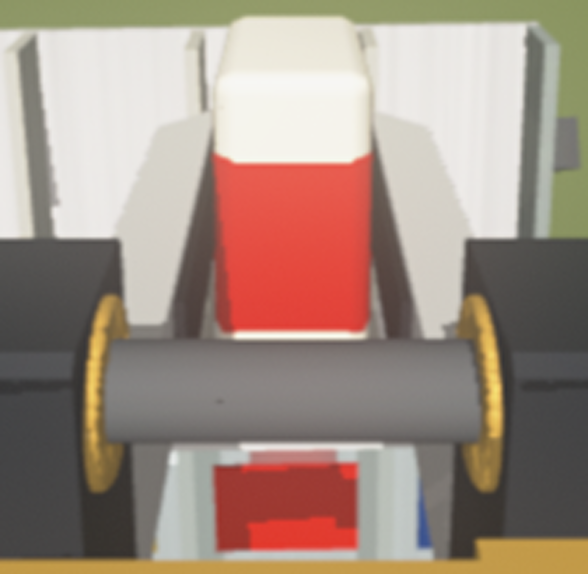

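```bash
python3 -m pendant '[[0.1,-0.1,0,0,0,0],[0.15,-0.1,0,0,0,0],[0.15,-0.1,0,0,0,0]]'; python3 st.py
```

```text
t: 17.25
eef_pos: [626.8, -174.6, 203.8]
orientation: [0.843, -0.03, -0.537, -0.02]
force: [-0.4, -0.2, -0.6]
grip_width: 27.6
t 17.25 p [ 626.77 -174.57  203.78] q [-0.52  0.05  1.87  0.25  0.84  0.99] F [-0.39 -0.19 -0.62] w 27.6
G chute [249.93   0.86  39.62] down dir [-0.  0. -1.] jaw [ 0. -1. -0.]
```

Bottle is just off the floor in the lane, so I release.

```bash
python3 -m pendant '[[0,0,0,0,0,0],[0,0,0,0,0,0],[0,0,0,0,0,0],[0,0,0,0,0,0],[0,0,0,0,0,0]]' 0.45; python3 st.py;  python3 -c "
from h import *
s=viewer.read_camera('scene');cv2.imwrite('pics/s15c.png',cv2.resize(s[140:290,180:330],None,fx=4,fy=4,interpolation=cv2.INTER_CUBIC))
im=viewer.read_camera('wrist');cv2.imwrite('pics/w15.png',im)"
```

```text
t: 17.75
eef_pos: [626.7, -174.7, 204.0]
orientation: [0.843, -0.03, -0.537, -0.02]
force: [-0.5, -0.6, 0.1]
grip_width: 51.7
t 17.75 p [ 626.71 -174.68  203.96] q [-0.52  0.05  1.87  0.25  0.84  0.99] F [-0.46 -0.58  0.09] w 51.7
G chute [249.96   0.75  39.81] down dir [-0.  0. -1.] jaw [ 0. -1. -0.]
```

View pics/s15c.png

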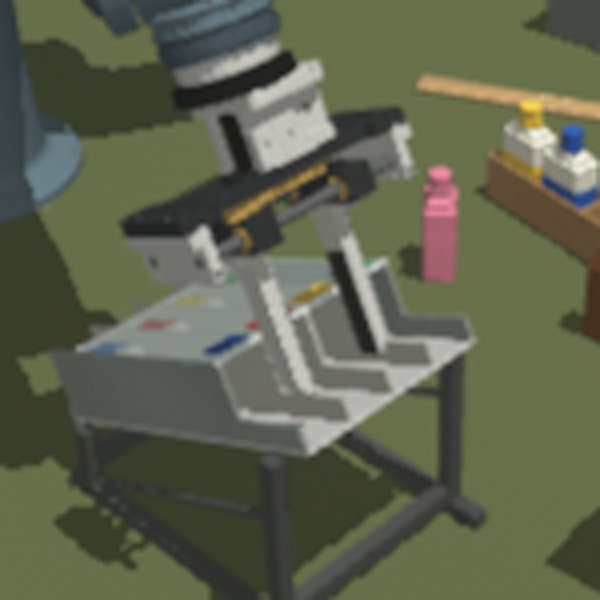

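View pics/w15.png

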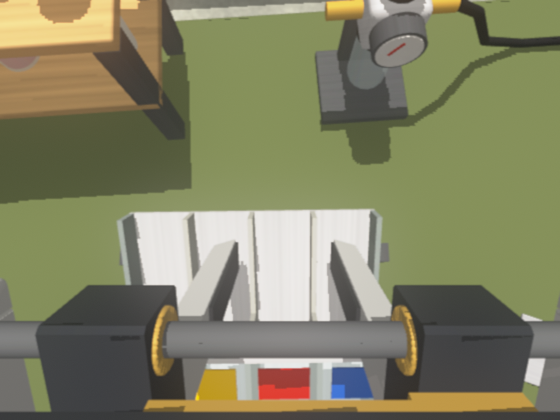

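```bash
python3 -m pendant '[[-2,0,0,0,0,0],[-5,0,0,0,0,0],[-9,0,0,0,0,0],[-13,0,0,0,0,0],[-17,0,0,0,0,0]]';python3 -m pendant '[[0,0,3,0,-8,0],[0,0,7,0,-16,0],[-2,0,11,0,-24,0],[-4,0,15,0,-24,0],[-4,0,15,0,-24,0]]'; python3 -c "
from h import *
log();tcpG()
for n in ['scene','top','wrist']:
    im=viewer.read_camera(n);cv2.imwrite('pics/%s16.png'%n,im)
import pickle;pickle.dump(viewer.calibration('wrist'),open('w16.pkl','wb'))"
```

```text
t: 18.35
eef_pos: [554.3, -169.3, 359.3]
orientation: [0.843, -0.03, -0.537, -0.02]
force: [0.6, -1.2, -0.1]
grip_width: 51.7
t: 18.85
eef_pos: [400.3, -157.8, 330.8]
orientation: [0.713, -0.026, -0.701, -0.026]
force: [-0.2, 0.1, 0.4]
grip_width: 52.0
t 18.85 p [ 400.28 -157.76  330.83] q [-0.65 -0.38  1.97  0.01  1.54  1.  ] F [-0.18  0.1   0.44] w 52.0
G [ 400.38 -157.76  324.83] d [ 0.02 -0.   -1.  ] tilt 1.0 yaxis [-0.07 -1.   -0.  ]
```

View pics/wrist16.png

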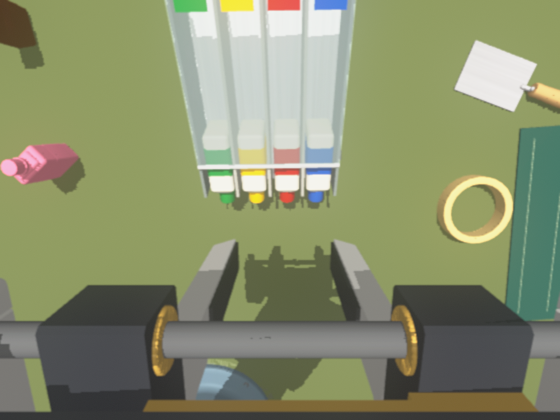

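View pics/scene16.png

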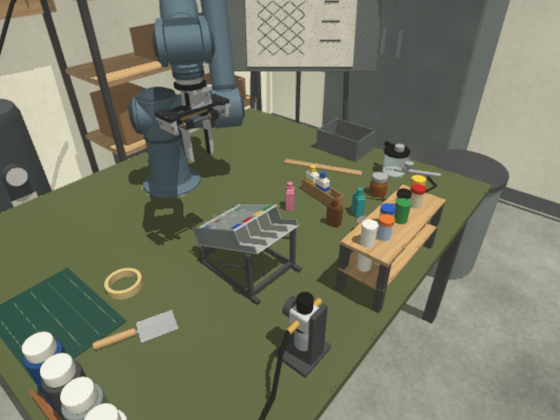

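View pics/top16.png

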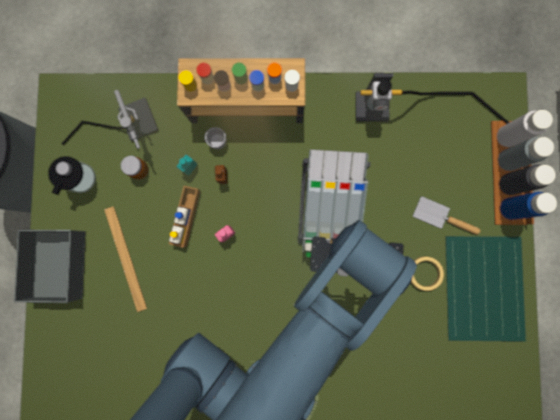

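```bash
python3 - <<'E'
from h import *
im=cv2.imread('pics/wrist16.png');import pickle;c=pickle.load(open('w16.pkl','rb'))
for b in blobs(im,COLS,(190,185,345,210),15): print(b)
for b in blobs(cv2.imread('pics/top16.png'),COLS,(165,185,200,245),10): print(b)
print('predicted cap',proj(c,CH((-26,0,23))[0]),'cap if 5mm uphill',proj(c,CH((-21,0,23))[0]))
t=status.get_obs()['t'];im2=viewer.read_camera('wrist');print(t,cv2.absdiff(im,im2)[120:210,190:345].max())
cv2.imwrite('pics/w16c.png',cv2.resize(im[110:215,185:350],None,fx=4,fy=4,interpolation=cv2.INTER_CUBIC))
E
```

```text
('red', array([286.61, 196.95]), 122, [280, 193, 14, 10])
('yel', array([256.16, 197.18]), 135, [249, 193, 15, 10])
('blu', array([315.45, 196.37]), 115, [309, 192, 14, 10])
('grn', array([226.1 , 197.95]), 83, [221, 194, 11, 9])
('yel', array([172.93, 234.05]), 44, [169, 231, 9, 7])
('blu', array([178.16, 215.  ]), 31, [175, 213, 7, 5])
predicted cap [[283.93 197.8 ]] cap if 5mm uphill [[283.94 194.58]]
19.0 61
```

View pics/w16c.png

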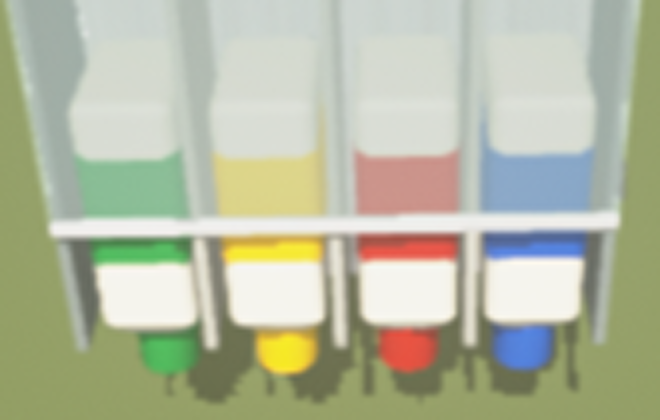

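```bash
python3 -m pendant '[[0,0,0,0,0,0],[0,0,0,0,0,0]]'; python3 -c "
from h import *
from workcell import job_done
im=viewer.read_camera('wrist')
for b in blobs(im,COLS,(190,185,345,210),15): print(b)
job_done()"
```

```text
t: 19.25
eef_pos: [403.2, -158.5, 330.8]
orientation: [0.712, -0.025, -0.701, -0.026]
force: [-0.6, 0.7, 1.1]
grip_width: 51.6
('red', array([286.74, 197.02]), 121, [280, 193, 14, 10])
('yel', array([256.39, 197.31]), 137, [249, 193, 15, 11])
('blu', array([315.66, 196.51]), 113, [309, 192, 14, 10])
('grn', array([226.43, 197.99]), 82, [221, 194, 12, 9])
the job is handed in; nothing more can be done
```

The red-capped bottle is home in the red-chip lane, and I handed the job in at about 19 s of the 58 s allowed.

**What I did:** I lifted the bottle from the carton's far cell and laid it on its narrow edge on the bare bench. I gripped it again from above, set it in the lane's loading end under the cover edge with the cap downhill, and let go. It ran down by itself.

**Last checks:**
- **At the sill:** in the wrist camera its cap (287,197) is level with the fixed bottles' caps (yellow 256,197; blue 316,197). That is within 3 px of where I predicted it for fully home. It did not move along the lane between the last two looks.
- **Other things:** the blue and yellow bottles in the carton are at the same pixels as at the start. In the last views the bystanders and look-alikes looked where they were.
- **Robot:** it was well clear and touching nothing, and the forces I read stayed at about 3 N or less.

**Disagreements:** measured tool positions sometimes sat 5 to 10 mm off what I had commanded, so I corrected them step by step. Just before release, the lane looked about 2 mm to one side in the image compared with my model, so I shifted the bottle 1 mm. A picture difference after the run showed a peak of 61 near the rack. I put that down to the arm still settling, since the caps did not move, but I did not look into it further.

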